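# Fetch reader modules from behind a tote and press them home in the validator chassis

## Robot

A 6-joint arm with a two-finger parallel gripper is mounted at the origin on the work surface. World frame = base frame: x ahead of the robot, y to its left, z up, the work surface at z = 0. Lengths are in m, angles in rad, forces in N, time in s.
With the tool pointing down it reaches from about 0.35 to 0.775 m from the base axis. Payload 5.5 kg.
Tool frame: the origin (TCP) lies between the finger pads; the fingertips stand env.nose_length ahead of it and the grasp point (between the pads) lies 8 mm behind it (env.nose_length is the distance from the TCP to the fingertips, in m); z points along the fingers, y is the direction in which the jaws open and shut (so a half turn about z gives the same grasp; the last joint's range is limited). The gripper opens to 85 mm and grips with 20 to 120 N. Pads are 22 mm wide; open, the fingers measure 114 mm over their backs; the gripper's body (76 mm by 85 mm) begins 54 mm behind the grasp point. The pads swing forward as they close: fully open they stand 13 mm farther back than shut.
Start: joints at [-1.373, 0.313, 0.046, 1.304, 0, 1.431], TCP at [0.191, -0.543, 0.242] pointing down, gripper open.
Joint ranges: [-2.76, 2.76], [-0.86, 1.69], [-1.03, 1.26], [-2.2, 2.34], [-1.47, 1.5], [-3.14, 3.14]. Speed limits (rad/s): [2.57, 2.57, 3.14, 3.14, 3.14, 3.14].

## Interface

Orientations are given as a unit quaternion [w, x, y, z].
In Python, from workcell import env gives the robot as it stands. The module is installed in compiled form; this text tells all that it offers.
- The arm moves only by the shell command python3 -m creep 'ROWS' [FORCE]. ROWS is a JSON object of lists of equal length, an entry for each row: "hand": the finger opening in mm, from 0 to 85.4; "delta_pos": the shift along the tool's x, y, z scaled (see below), a list of three; "turn": the turn about the tool's z scaled (see below). In form: {"hand": [hand, ...], "delta_pos": [[dx, dy, dz], ...], "turn": [turn, ...]}. A call has exactly 5 rows; each row shifts and turns the commanded pose from where the row before left it, along the tool's axes as they then stand; what a row does not reach is not made up. The controller multiplies each number of a shift by 0.8 m and each number of a turn by 5 degrees. A row lasts 1/12 s, in which the tool goes at most 41.7 mm and 7.16 degrees, less where a joint would pass 70% of its speed; a pose out of reach is approached as far as the arm can. A call with a number of a shift or a turn outside -1 to 1 is refused whole. A call with a gripper value outside its range is refused whole. The fingers move at their own pace and stop on an object; FORCE is the grip in N (left out, the last holds). Time passes only in rows, so rows that do not move let the fingers close, or fill a call up. It gives the time, the measured TCP pose, the force and the opening at its end, in the units of the state.
- env.get_state(): the state, without advancing time (a new reading comes with each control period).
- env.read_camera(name): name is "side" or "top"; returns a dict with "pixels" (400x640x3 uint8, red, green, blue), "depth" (400x640 float32, m along the optical axis (not along the pixel's ray), 0 where there is no reading), "fx", "fy", "cx", "cy" (pixels), "D" ([k1, k2, p1, p2, k3] as OpenCV has them; the pictures are not rectified), "origin" and "orientation" of the camera in the world. Camera axes: x right, y down, z forward; pixel columns grow to the right and rows downward; lengths in m; the calibration is good to about 2 mm. A picture is of the moment at which its call begins.
- env.hand_in(): hands the job in, once; it reports no verdict.
Trained networks look in the newest picture that a camera, given by its name, has taken for a name from the list of things; names that differ only in an ending like _2 or _b are one class to them, and where a whole thing is asked for, a point or a joint stands for the part that bears it (a point fixed in the world has none). Each returns a list of dicts, best first, with "score" (0 to 1); they miss things now and then, are a little off and sometimes report something else, mostly with a low value. They report only what shows in the picture. A call takes as long as a camera call. They do not tell look-alikes from the thing itself.
- env.find_in(camera, target): "location" ([row, column] in pixels, amid what is visible of it).
- env.pinpoint(camera, target): "location" ([row, column] in pixels: a listed point, or the origin of a listed thing).
The state is a dict: "clock": time; "joint_pos": joint angles; "qvel": joint speeds; "tau": joint torques, N m; "tcp_pos": TCP position; "orientation": TCP orientation; "wrist_force": force on the tool from outside, world axes, zero at the start; "ft_torque": the same for the moment, N m; "finger_gap": finger opening in m.
Only numpy, scipy, OpenCV 4.12 (cv2) and the standard library are available. Lean on these libraries where they do the work, as an engineer would, in place of code of your own. Each camera call takes 0.05 s, during which the arm holds its last target.

## Task

The reader modules with the green lenses stand behind the steel tote on the parts stand: first lift the tote out of the way and stand it upright elsewhere, then set every module there is, lens up, into its own bay of the silver validator chassis and press it down until it is fully home. Never push on a bare contact pad. Finally stand the tote back square on its rubber patch, and leave the gear, the shaft collar and the screwdriver where they lie.

Things in the scene. Friction and masses are not known exactly. Their poses are not given: they have to be found in the camera images.
- tote_bar (a point): Dark steel tote, 80 x 210 mm, 85 mm deep, 0.6 kg (varies), contents fixed, with a straight carrying bar along its middle: 14 mm thick, 22 mm high, 208 mm long, end plates at its ends. Point: centre of the bar, 139 mm above the tote's underside (bar spans 128 to 150 mm). Local y runs along bar and tote, z up. It balances when gripped here.
- tote_home (a point): The tote's place: black rubber patch (90 x 220 mm) on the fixed plywood stand, left or right on the bench. Point at its centre on the board, 8 mm above the bench; y along the tote, x towards the modules, 90 mm behind. Board: 55 mm to the front, 175 back, 155 each side; 8 mm high edges at back and sides. The bench between stand and chassis has room for the tote turned to point away from the robot.
- module0_center (a point): Reader module: grey plastic block with a flat green lens on top, 54 (local x) x 70 (local y) x 48 mm high, 0.18 kg (may vary). Point: its centre, 24 mm above its underside; z up through the lens. Starts upright on the stand behind the tote, 15 mm from its neighbour. Two or three are present, all alike; None when absent. Grip it across its 54 mm width, in its upper half so that the fingers clear the bay walls.
- module1_center (a point): Reader module: grey plastic block with a flat green lens on top, 54 (local x) x 70 (local y) x 48 mm high, 0.18 kg (may vary). Point: its centre, 24 mm above its underside; z up through the lens. Starts upright on the stand behind the tote, 15 mm from its neighbour. Two or three are present, all alike; None when absent. Grip it across its 54 mm width, in its upper half so that the fingers clear the bay walls.
- module2_center (a point): Reader module: grey plastic block with a flat green lens on top, 54 (local x) x 70 (local y) x 48 mm high, 0.18 kg (may vary). Point: its centre, 24 mm above its underside; z up through the lens. Starts upright on the stand behind the tote, 15 mm from its neighbour. Two or three are present, all alike; None when absent. Grip it across its 54 mm width, in its upper half so that the fingers clear the bay walls.
- bay0 (a point): One of three like bays, 92 mm apart along local y, in the fixed silver validator chassis (86 x 286 x 44 mm high). Any module fits any bay, either way round. Opening 62 (local x) x 78 (y) mm between walls up to 44 mm above the bench. Point: on the bay's axis, 30 mm above the bench, where the underside of a fully seated module rests (its centre then 24 mm, its top 48 mm above this point). z up.
- bay1 (a point): One of three like bays, 92 mm apart along local y, in the fixed silver validator chassis (86 x 286 x 44 mm high). Any module fits any bay, either way round. Opening 62 (local x) x 78 (y) mm between walls up to 44 mm above the bench. Point: on the bay's axis, 30 mm above the bench, where the underside of a fully seated module rests (its centre then 24 mm, its top 48 mm above this point). z up.
- bay2 (a point): One of three like bays, 92 mm apart along local y, in the fixed silver validator chassis (86 x 286 x 44 mm high). Any module fits any bay, either way round. Opening 62 (local x) x 78 (y) mm between walls up to 44 mm above the bench. Point: on the bay's axis, 30 mm above the bench, where the underside of a fully seated module rests (its centre then 24 mm, its top 48 mm above this point). z up.
- pad0: Delicate black contact pad (52 x 66 x 10 mm) in bay 0, origin at the centre of its underside. It starts high, top 38 mm above the bench, so a module merely set on it stands 8 mm proud. Pushing down on the module (over about 8 N; 12 to 20 N is plenty) slides it 8 mm to a firm stop, where it stays.
- pad1: Delicate black contact pad (52 x 66 x 10 mm) in bay 1, origin at the centre of its underside. It starts high, top 38 mm above the bench, so a module merely set on it stands 8 mm proud. Pushing down on the module (over about 8 N; 12 to 20 N is plenty) slides it 8 mm to a firm stop, where it stays.
- pad2: Delicate black contact pad (52 x 66 x 10 mm) in bay 2, origin at the centre of its underside. It starts high, top 38 mm above the bench, so a module merely set on it stands 8 mm proud. Pushing down on the module (over about 8 N; 12 to 20 N is plenty) slides it 8 mm to a firm stop, where it stays.
- gear: Bronze gear, 83 mm across, 26 mm high at the hub, origin under its centre. Bystander.
- collar: Black steel shaft collar, 60 mm across, 20 mm high, origin under its centre. Bystander.
- driver: Screwdriver lying on the bench, about 200 mm long along local x. Bystander.
Not all that is in view belongs to the job. Leave any purple or yellow look-alike of the part that bears module1_center alone.

How it is judged:
On the way, in this order (a step that is already met when the one before it is completed fails the run):
1. the tote is lifted off its patch and stands upright elsewhere, at least 90 mm away (horizontal distance between tote_bar and tote_home above 0.09 m and height (world z) of tote_bar below 0.15 m and angle between tote_bar's own z axis and vertical below 0.15 rad), for 0.3 s.
2. every module present is in a bay and pressed fully home (((horizontal distance between module0_center and bay0 below 0.01 m and z of module0_center in the frame of bay0 between 0.018 and 0.0265 m and angle between module0_center's own z axis and vertical below 0.12 rad) or (horizontal distance between module0_center and bay1 below 0.01 m and z of module0_center in the frame of bay1 between 0.018 and 0.0265 m and angle between module0_center's own z axis and vertical below 0.12 rad) or (horizontal distance between module0_center and bay2 below 0.01 m and z of module0_center in the frame of bay2 between 0.018 and 0.0265 m and angle between module0_center's own z axis and vertical below 0.12 rad)) and ((horizontal distance between module1_center and bay0 below 0.01 m and z of module1_center in the frame of bay0 between 0.018 and 0.0265 m and angle between module1_center's own z axis and vertical below 0.12 rad) or (horizontal distance between module1_center and bay1 below 0.01 m and z of module1_center in the frame of bay1 between 0.018 and 0.0265 m and angle between module1_center's own z axis and vertical below 0.12 rad) or (horizontal distance between module1_center and bay2 below 0.01 m and z of module1_center in the frame of bay2 between 0.018 and 0.0265 m and angle between module1_center's own z axis and vertical below 0.12 rad)) and ((horizontal distance between module2_center and bay0 below 0.01 m and z of module2_center in the frame of bay0 between 0.018 and 0.0265 m and angle between module2_center's own z axis and vertical below 0.12 rad) or (horizontal distance between module2_center and bay1 below 0.01 m and z of module2_center in the frame of bay1 between 0.018 and 0.0265 m and angle between module2_center's own z axis and vertical below 0.12 rad) or (horizontal distance between module2_center and bay2 below 0.01 m and z of module2_center in the frame of bay2 between 0.018 and 0.0265 m and angle between module2_center's own z axis and vertical below 0.12 rad))), for 0.2 s.
At the end, for the whole second after the job is handed in: Every module present sits upright in a bay of its own (within 10 mm of the bay axis), pressed home to within 2.5 mm of the stop; the tote stands upright on the stand, its centre within 20 mm of the patch centre and square to it within 0.2 rad (either way round) (all of step 2 and horizontal distance between tote_bar and tote_home below 0.02 m and z of tote_bar in the frame of tote_home below 0.146 m and angle between the y axis of tote_bar and the y axis of tote_home, either way round below 0.2 rad and angle between tote_bar's own z axis and vertical below 0.1 rad); the robot touches nothing.
It fails at once if the fingers push on a bare contact pad with more than 3 N (contact force between the fingers and pad0 above 3 N or contact force between the fingers and pad1 above 3 N or contact force between the fingers and pad2 above 3 N).
It fails at once if the gear, shaft collar or screwdriver is moved more than 30 mm (distance of any of gear, collar, driver from where it was at the start of the episode above 0.03 m).
Of module0, module1, module2 only 2 to 3 are there at a start; the rules pass over those that are not, and their reading is None.
At some moment in a run one of tote, module0, module1, module2 may be knocked a few centimetres aside while the robot is not near it.
Once in a run the grip may slacken for a moment while it holds something.
It also fails if it takes over 210 s, if anything falls off the work surface, if the arm or the gripper's body presses on something with over 40 N, if the wrist force passes 120 N, or if a joint passes its speed limit or range.

## Working session

There is one attempt and no reset: what is moved stays moved. The work goes in short steps, Python scripts to look and compute and a shell command to move; the robot and the scene stay as the last step left them, time stands still between calls to the robot, and variables do not carry over. Pictures are saved under pics/ and viewed, and the job is handed in when it is done.

```bash
mkdir -p pics; ls; cat > h.py <<'E'
import numpy as np, cv2
from workcell import env
from scipy.spatial.transform import Rotation as R
def q2R(q): return R.from_quat([q[1],q[2],q[3],q[0]]).as_matrix()
def cam(name,save=None):
    c=env.read_camera(name)
    if save: cv2.imwrite('pics/'+save,c['pixels'][:,:,::-1])
    return c
def ray(c,rc):
    K=np.array([[c['fx'],0,c['cx']],[0,c['fy'],c['cy']],[0,0,1]])
    u=cv2.undistortPoints(np.array([[[rc[1],rc[0]]]],float),K,np.array(c['D'],float))[0,0]
    return np.array([u[0],u[1],1.0])
def at_depth(c,rc,d=None):
    if d is None:
        r,k=int(round(rc[0])),int(round(rc[1])); w=c['depth'][max(r-1,0):r+2,max(k-1,0):k+2]; w=w[w>0]
        if not len(w): return None
        d=np.median(w)
    return np.array(c['origin'])+q2R(c['orientation'])@(ray(c,rc)*d)
def at_z(c,rc,z):
    v=q2R(c['orientation'])@ray(c,rc); o=np.array(c['origin'])
    return o+v*(z-o[2])/v[2]
def proj(c,P):
    K=np.array([[c['fx'],0,c['cx']],[0,c['fy'],c['cy']],[0,0,1]])
    Rm=q2R(c['orientation']).T; t=-Rm@np.array(c['origin'])
    p,_=cv2.projectPoints(np.array(P,float).reshape(-1,1,3),cv2.Rodrigues(Rm)[0],t,K,np.array(c['D'],float))
    return p[:,0,::-1]
def cloud(c):
    K=np.array([[c['fx'],0,c['cx']],[0,c['fy'],c['cy']],[0,0,1]])
    rr,cc=np.mgrid[0:400,0:640]
    u=cv2.undistortPoints(np.stack([cc,rr],-1).reshape(-1,1,2).astype(float),K,np.array(c['D'],float))[:,0]
    d=c['depth'].reshape(-1,1)
    P=np.array(c['origin'])+(np.c_[u,np.ones(len(u))]*d)@q2R(c['orientation']).T
    P[d[:,0]<=0]=np.nan
    return P.reshape(400,640,3)
def st():
    s=env.get_state()
    Rm=q2R(s['orientation'])
    print('t',round(s['clock'],2),'tcp',np.round(s['tcp_pos'],4),'gap',round(s['finger_gap'],4),'F',np.round(s['wrist_force'],1),'q',np.round(s['joint_pos'],2))
    print('tool x',np.round(Rm[:,0],3),'y',np.round(Rm[:,1],3),'z',np.round(Rm[:,2],3))
    return s,Rm
E
python3 - <<'E'
from h import *
st(); print(env.nose_length)
for n in('top','side'):
    c=cam(n,n+'0.png'); print(n,c['fx'],c['origin'],c['orientation'],c['D'])
    for t in['tote_bar','tote_home','module0_center','bay0','bay1','bay2','pad0','gear','collar','driver']:
        for d in env.pinpoint(n,t):
            p=at_depth(c,d['location']); print(t,round(d['score'],2),np.round(d['location'],1),None if p is None else np.round(p,3))
E
```

```text
pics
t 0.0 tcp [ 0.1905 -0.542   0.2414] gap 0.0855 F [-1.5  0.2 -0.1] q [-1.37  0.31  0.04  1.3  -0.    1.43]
tool x [0.943 0.331 0.   ] y [ 0.331 -0.943 -0.002] z [-0.     0.002 -1.   ]
0.011
top 428.4468693178009 [0.4246176  0.06792004 1.20434817] [-0.03430437  0.71025794 -0.70251928  0.02869731] [-0.11182991  0.          0.          0.          0.        ]
bay0 0.83 [215.5 447.4] [ 0.495 -0.267  0.037]
bay0 0.81 [212.1 481.2] [ 0.505 -0.363  0.037]
bay0 0.59 [223.  413.5] [ 0.473 -0.173  0.038]
bay1 0.83 [215.5 447.4] [ 0.495 -0.267  0.037]
bay1 0.81 [212.1 481.2] [ 0.505 -0.363  0.037]
bay1 0.59 [223.  413.5] [ 0.473 -0.173  0.038]
bay2 0.83 [215.5 447.4] [ 0.495 -0.267  0.037]
bay2 0.81 [212.1 481.2] [ 0.505 -0.363  0.037]
bay2 0.59 [223.  413.5] [ 0.473 -0.173  0.038]
pad0 0.92 [212. 480.] [ 0.505 -0.359  0.038]
pad0 0.82 [223.1 445.8] [ 0.474 -0.263  0.037]
pad0 0.57 [220.7 417.9] [ 0.48  -0.185  0.038]
gear 0.85 [144.7 331. ] [0.69  0.055 0.028]
collar 0.66 [188.1 264.8] [0.563 0.233 0.054]
collar 0.55 [145.8 380.4] [ 0.695 -0.087  0.001]
driver 0.9 [283.4 465.8] [ 0.308 -0.
[... 284 characters left out ...]
0.76 [149.2 369.4] [ 0.483 -0.26   0.04 ]
bay0 0.67 [136.1 371.7] [ 0.502 -0.342  0.039]
bay0 0.56 [163.9 363.4] [ 0.474 -0.172  0.039]
bay1 0.76 [149.2 369.4] [ 0.483 -0.26   0.04 ]
bay1 0.67 [136.1 371.7] [ 0.502 -0.342  0.039]
bay1 0.56 [163.9 363.4] [ 0.474 -0.172  0.039]
bay2 0.76 [149.2 369.4] [ 0.483 -0.26   0.04 ]
bay2 0.67 [136.1 371.7] [ 0.502 -0.342  0.039]
bay2 0.56 [163.9 363.4] [ 0.474 -0.172  0.039]
pad0 0.58 [150.8 368.6] [ 0.482 -0.248  0.042]
pad0 0.57 [130.4 374.1] [ 0.507 -0.383  0.037]
pad0 0.44 [165.3 363.6] [ 0.471 -0.167  0.037]
gear 0.57 [193.3 284.1] [0.684 0.069 0.014]
collar 0.63 [164.8 299.4] [ 0.698 -0.08   0.022]
driver 0.47 [156.  418.2] [ 0.302 -0.337  0.013]
```

View pics/top0.png

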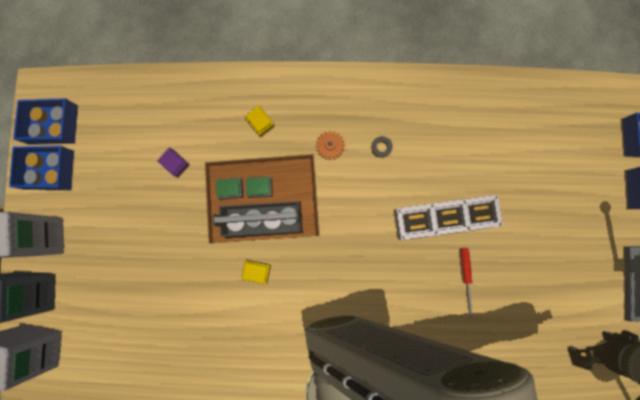

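View pics/side0.png

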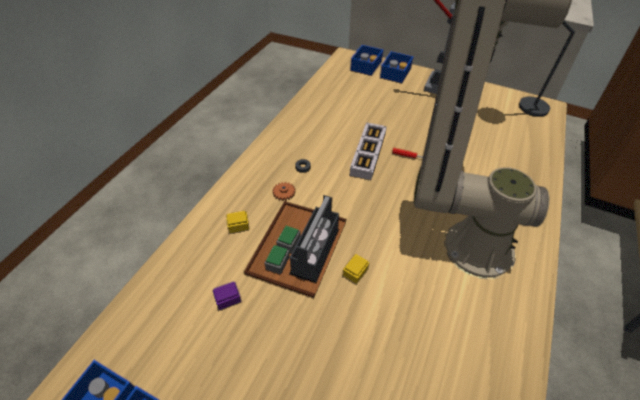

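The top view shows the stand on the left (cols 205-318, rows 155-242). The tote is at its front, with its bar at about (218,258). Two green modules stand behind it at (188,228) and (186,259), and the third slot is empty board. The silver chassis is at (217,448). The yellow and purple look-alikes are on the bench. Next I'll fit precise poses.

```bash
cat > fit.py <<'E'
from h import *
def rect(P,name,verbose=True):
    r=cv2.minAreaRect(P[:,:2].astype(np.float32)*1000)
    (cx,cy),(w,h),a=r; a=np.deg2rad(a)
    if w>h: l,s,la=w,h,a
    else: l,s,la=h,w,a+np.pi/2
    la=(np.degrees(la)+90)%180-90
    if verbose: print(name,'n',len(P),'c',np.round([cx,cy],1),'long',round(l,1),'short',round(s,1),'longdir deg',round(la,1),'z',np.round(np.median(P[:,2])*1000,1))
    return np.array([cx,cy])/1000,la
def green(c):
    hsv=cv2.cvtColor(c['pixels'],cv2.COLOR_RGB2HSV)
    return (hsv[...,0]>45)&(hsv[...,0]<90)&(hsv[...,1]>90)
def comps(mask,P,name,minn=20):
    n,l,s,ce=cv2.connectedComponentsWithStats(mask.astype(np.uint8))
    for i in range(1,n):
        if s[i,4]>=minn: rect(P[l==i],name)
E
python3 - <<'E'
from fit import *
for n in('top','side'):
    c=cam(n); P=cloud(c); x,y,z=P[...,0],P[...,1],P[...,2]
    print(n)
    reg=(x>.3)&(x<.75)&(y>-.03)&(y<.45)
    comps(reg&(z>.14)&(z<.175),P,'bar')
    comps(reg&(z>.08)&(z<.12),P,'rim')
    comps(green(c)&reg,P,'green')
    comps(green(c)&reg&(z>.04),P,'greenz')
    comps((x>.38)&(x<.6)&(y<-.08)&(y>-.46)&(z>.025)&(z<.06),P,'chassis')
    v=c['pixels'].max(-1)
    comps((x>.38)&(x<.6)&(y<-.08)&(y>-.46)&(z>.025)&(z<.06)&(v<90),P,'pads')
    print('bench z',np.nanmedian(z[(x>.5)&(x<.65)&(y>-.05)&(y<0)]))
    comps((x>.3)&(x<.75)&(y>.0)&(y<.45)&(z>.004),P,'stand')
    m=(x>.25)&(x<.75)&(y>-.46)&(y<.1)&(z>.006)&(z<.06)
    comps(m,P,'others')
E
```

```text
top
bar n 552 c [480.  242.3] long 212.6 short 29.6 longdir deg -85.9 z 157.4
rim n 325 c [479.7 241.6] long 211.7 short 80.4 longdir deg -85.7 z 92.7
rim n 68 c [440.4 327.3] long 52.8 short 26.3 longdir deg 57.6 z 93.4
green n 329 c [565.1 335.7] long 60.8 short 41.9 longdir deg -85.6 z 56.1
green n 328 c [569.9 253.6] long 59.1 short 41.9 longdir deg -88.9 z 55.8
greenz n 329 c [565.1 335.7] long 60.8 short 41.9 longdir deg -85.6 z 56.1
greenz n 328 c [569.9 253.6] long 59.1 short 41.9 longdir deg -88.9 z 55.8
chassis n 2942 c [ 490.3 -272.5] long 288.3 short 89.2 longdir deg -81.8 z 39.9
pads n 259 c [ 505.6 -367.1] long 74.9 short 50.8 longdir deg -84.5 z 37.0
pads n 237 c [ 491.  -276.1] long 72.8 short 45.4 longdir deg -82.7 z 37.1
pads n 221 c [ 477.4 -181.5] long 66.5 short 45.1 longdir deg -81.4 z 37.7
bench z -0.0002936208209324276
stand n 255 c [732.7 251.4] long 69.5 short 34.0 longdir deg 89.7 z 41.2
stand n 620 c [695.3  56.8] long 83.0 short 82.1 longdir deg 66.4 z 14.2
stand n 8809 c [539.5 251.4] long 316.2 short 242.1 longdir deg -85.3 z 12.2
stand n 567 c [336.6 2
[... 1259 characters left out ...]
 z 0.0011968759002527474
stand n 6507 c [574.8 200.6] long 414.4 short 308.1 longdir deg -85.9 z 19.0
stand n 199 c [731.1 251.4] long 65.1 short 37.8 longdir deg 90.0 z 37.3
stand n 512 c [337.7 240.3] long 103.7 short 68.6 longdir deg 80.9 z 45.1
others n 1272 c [ 498.6 -273.7] long 293.6 short 106.2 longdir deg -82.1 z 41.2
others n 167 c [ 349.7 -329.2] long 111.7 short 55.3 longdir deg 28.2 z 21.6
others n 164 c [696.6 -91.5] long 71.6 short 59.9 longdir deg -12.6 z 19.5
others n 318 c [693.1  55.3] long 83.3 short 81.7 longdir deg 57.0 z 15.3
others n 22 c [581.9  89.3] long 54.3 short 17.2 longdir deg -0.2 z 16.0
others n 40 c [450.9  90.7] long 28.6 short 18.3 longdir deg -3.4 z 14.9
```

```bash
cat > plan.py <<'E'
from h import *
import sys, math
# plan.py x y z psi_deg  : how far to go in tool units; prints shift per row
def plan(x,y,z,psi,maxmm=40,maxturn=5,nmin=5):
    s=env.get_state(); Rm=q2R(s['orientation']); p=np.array(s['tcp_pos'])
    now=np.degrees(np.arctan2(Rm[1,0],Rm[0,0])); d=np.array([x,y,z])-p
    dpsi=0 if psi is None else (psi-now+180)%360-180
    n=max(nmin,math.ceil(np.linalg.norm(d)*1000/maxmm),math.ceil(abs(dpsi)/maxturn-.05)); n=5*math.ceil(n/5)
    print('psi',round(now,2),'d',np.round(d*1000,1),'dpsi',round(dpsi,1),'rows',n)
    Rk=Rm.copy(); out=[]; 
    for k in range(n):
        out.append([round(float(v),4) for v in Rk.T@(d/n)/0.8])
        Rk=R.from_euler('z',dpsi/n,degrees=True).as_matrix()@Rk
    for k in range(0,n,5): print(out[k:k+5],'turn',round(-dpsi/n/5,4))
a=[None if v=='-' else float(v) for v in sys.argv[1:]]
plan(*a)
E
python3 plan.py .44 -.25 .28 69.3
```

```text
psi 19.36 d [249.4 292.5  37.7] dpsi 49.9 rows 10
[[0.0415, -0.0242, -0.0047], [0.0435, -0.0205, -0.0047], [0.0451, -0.0166, -0.0047], [0.0464, -0.0126, -0.0047], [0.0473, -0.0085, -0.0047]] turn -0.9989
[[0.0479, -0.0044, -0.0047], [0.0481, -0.0002, -0.0047], [0.0479, 0.004, -0.0047], [0.0474, 0.0081, -0.0047], [0.0465, 0.0122, -0.0047]] turn -0.9989
```

```bash
python3 -m creep '{"hand":[85,85,85,85,85],"delta_pos":[[0.0415,-0.024,-0.005],[0.0435,-0.0205,-0.005],[0.045,-0.0165,-0.005],[0.0465,-0.0125,-0.005],[0.047,-0.0085,-0.005]],"turn":[-1,-1,-1,-1,-1]}' 40
python3 -m creep '{"hand":[85,85,85,85,85],"delta_pos":[[0.048,-0.0045,-0.005],[0.048,0,-0.005],[0.048,0.004,-0.005],[0.0475,0.008,-0.005],[0.0465,0.012,-0.005]],"turn":[-1,-1,-1,-1,-1]}'
python3 plan.py .48 .241 .23 94.1
```

```text
clock: 1.62
tcp_pos: [0.3159, -0.3952, 0.2626]
orientation: [0.0, 0.925, 0.379, 0.0]
wrist_force: [0.9, 0.1, 0.3]
finger_gap: 0.0849
clock: 2.03
tcp_pos: [0.4407, -0.2483, 0.2828]
orientation: [0.0, 0.821, 0.571, 0.0]
wrist_force: [0.0, -1.5, -0.4]
finger_gap: 0.085
psi 69.59 d [ 39.3 489.3 -52.8] dpsi 24.5 rows 15
[[0.0394, -0.0112, 0.0044], [0.0397, -0.01, 0.0044], [0.0399, -0.0089, 0.0044], [0.0402, -0.0077, 0.0044], [0.0404, -0.0066, 0.0044]] turn -0.3268
[[0.0405, -0.0054, 0.0044], [0.0407, -0.0043, 0.0044], [0.0408, -0.0031, 0.0044], [0.0409, -0.002, 0.0044], [0.0409, -0.0008, 0.0044]] turn -0.3268
[[0.0409, 0.0004, 0.0044], [0.0409, 0.0015, 0.0044], [0.0408, 0.0027, 0.0044], [0.0407, 0.0039, 0.0044], [0.0406, 0.005, 0.0044]] turn -0.3268
```

```bash
python3 -m creep '{"hand":[85,85,85,85,85],"delta_pos":[[0.0395,-0.011,0.0044],[0.0395,-0.01,0.0044],[0.04,-0.009,0.0044],[0.04,-0.0075,0.0044],[0.0405,-0.0065,0.0044]],"turn":[-0.33,-0.33,-0.33,-0.33,-0.33]}'
python3 -m creep '{"hand":[70,60,60,60,60],"delta_pos":[[0.0405,-0.0055,0.0044],[0.0405,-0.0045,0.0044],[0.041,-0.003,0.0044],[0.041,-0.002,0.0044],[0.041,-0.001,0.0044]],"turn":[-0.33,-0.33,-0.33,-0.33,-0.33]}'
python3 -m creep '{"hand":[60,60,60,60,60],"delta_pos":[[0.041,0.0005,0.0044],[0.041,0.0015,0.0044],[0.041,0.0025,0.0044],[0.0405,0.004,0.0044],[0.0405,0.005,0.0044]],"turn":[-0.33,-0.33,-0.33,-0.33,-0.33]}'
python3 - <<'E'
from fit import *
for n in('top','side'):
    c=cam(n,n+'1.png'); P=cloud(c); x,y,z=P[...,0],P[...,1],P[...,2]
    reg=(x>.38)&(x<.75)&(y>-.03)&(y<.45)
    comps(reg&(z>.08)&(z<.12),P,'rim')
    comps(green(c)&reg,P,'green')
E
python3 plan.py .4795 .241 .139 94.1
```

```text
clock: 2.45
tcp_pos: [0.4537, -0.0854, 0.2647]
orientation: [0.0, 0.779, 0.627, 0.0]
wrist_force: [0.9, -0.2, 0.2]
finger_gap: 0.0844
clock: 2.87
tcp_pos: [0.4668, 0.078, 0.2472]
orientation: [0.0, 0.732, 0.682, 0.0]
wrist_force: [0.9, 0.3, -0.6]
finger_gap: 0.06
clock: 3.28
tcp_pos: [0.48, 0.2412, 0.2294]
orientation: [0.0, 0.681, 0.733, 0.0]
wrist_force: [0.2, -0.0, 0.3]
finger_gap: 0.0602
rim n 203 c [482.9 200.6] long 129.4 short 80.7 longdir deg -85.7 z 92.5
green n 310 c [556.4 252.5] long 67.7 short 57.5 longdir deg 2.1 z 56.3
rim n 481 c [479.1 240.3] long 213.4 short 81.6 longdir deg -85.7 z 92.2
green n 216 c [567.6 252. ] long 60.4 short 44.3 longdir deg -87.3 z 56.9
green n 245 c [564.  333.1] long 62.1 short 44.7 longdir deg -85.2 z 56.4
psi 94.43 d [ -0.4  -2.3 -89.6] dpsi -0.3 rows 5
[[-0.0006, -0.0001, 0.0224], [-0.0006, -0.0001, 0.0224], [-0.0006, -0.0001, 0.0224], [-0.0006, -0.0001, 0.0224], [-0.0006, -0.0001, 0.0224]] turn 0.0133
```

View pics/side1.png

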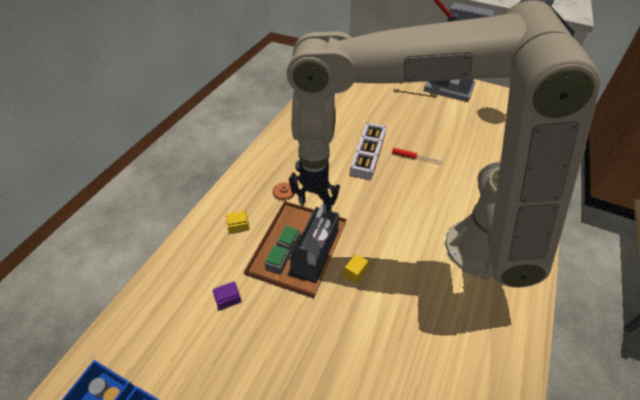

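The gripper is over the bar at pixel (190,318), with the jaws across it. I'll descend and grip.

```bash
python3 -m creep '{"hand":[60,60,60,60,60],"delta_pos":[[0,0,0.028],[0,0,0.028],[0,0,0.028],[0,0,0.02],[0,0,0.008]],"turn":[0,0,0,0,0]}' 80
python3 -m creep '{"hand":[0,0,0,0,0],"delta_pos":[[0,0,0],[0,0,0],[0,0,0],[0,0,0],[0,0,0]],"turn":[0,0,0,0,0]}' 80
python3 -m creep '{"hand":[0,0,0,0,0],"delta_pos":[[0,0,0],[0,0,0],[0,0,-0.01],[0,0,-0.015],[0,0,-0.02]],"turn":[0,0,0,0,0]}' 80
python3 -m creep '{"hand":[0,0,0,0,0],"delta_pos":[[0,0,-0.025],[0,0,-0.025],[0,0,-0.02],[0,0,-0.01],[0,0,0]],"turn":[0,0,0,0,0]}' 80
python3 -c "
from h import *;st();cam('side','side2.png')"; python3 plan.py .49 -.02 .25 180 30
```

```text
clock: 3.8
tcp_pos: [0.4786, 0.2383, 0.1374]
orientation: [-0.001, 0.682, 0.732, -0.002]
wrist_force: [-0.4, -0.1, -0.0]
finger_gap: 0.0602
clock: 4.22
tcp_pos: [0.4802, 0.2395, 0.1412]
orientation: [0.0, 0.681, 0.732, 0.0]
wrist_force: [-3.7, -0.8, 5.7]
finger_gap: 0.0126
clock: 4.63
tcp_pos: [0.4787, 0.239, 0.1746]
orientation: [-0.001, 0.681, 0.732, -0.002]
wrist_force: [-0.0, 0.1, -6.9]
finger_gap: 0.0128
clock: 5.05
tcp_pos: [0.4811, 0.2398, 0.2415]
orientation: [0.001, 0.681, 0.732, 0.001]
wrist_force: [0.5, 0.5, -7.5]
finger_gap: 0.0127
t 5.05 tcp [0.4811 0.2398 0.2415] gap 0.0127 F [ 0.5  0.5 -7.5] q [ 0.31  0.24 -0.06  1.27 -0.    1.81]
tool x [-0.072  0.997  0.001] y [0.997 0.072 0.003] z [ 0.003  0.001 -1.   ]
psi 94.1 d [   9.5 -259.6    9.9] dpsi 85.9 rows 20
[[-0.0162, -0.0006, -0.0006], [-0.0161, -0.0018, -0.0006], [-0.016, -0.003, -0.0006], [-0.0157, -0.0042, -0.0006], [-0.0153, -0.0053, -0.0006]] turn -0.859
[[-0.0149, -0.0065, -0.0006], [-0.0144, -0.0076, -0.0006], [-0.0138, -0.0086, -0.0006], [-0.0131, -0.0096, -0.0006], [-0.0123, -0.0106, -0.0006]] turn -0.859
[[-0.0115, -0.0115, -0.0006], [-0.0106, -0.0123, -0.0006], [-0.0096, -0.0131, -0.0006], [-0.0086, -0.0137, -0.0006], [-0.0076, -0.0144, -0.0006]] turn -0.859
[[-0.0065, -0.0149, -0.0006], [-0.0054, -0.0153, -0.0006], [-0.0042, -0.0157, -0.0006], [-0.003, -0.016, -0.0006], [-0.0018, -0.0161, -0.0006]] turn -0.859
```

View pics/side2.png

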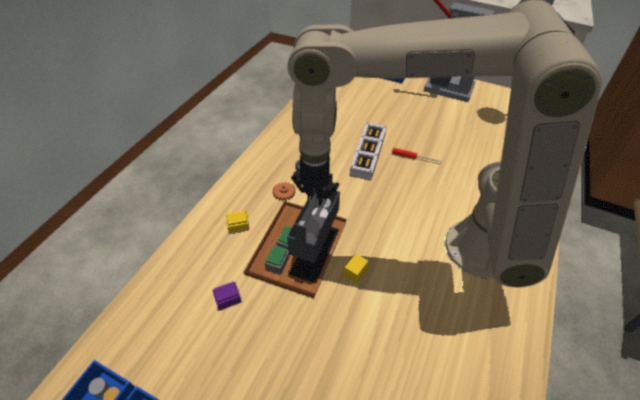

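The tote is lifted and level, with its black patch exposed. I'll carry it over the gap while turning it.

```bash
python3 -m creep '{"hand":[0,0,0,0,0],"delta_pos":[[-0.016,-0.0005,-0.0006],[-0.016,-0.002,-0.0006],[-0.016,-0.003,-0.0006],[-0.0155,-0.004,-0.0006],[-0.0155,-0.0055,-0.0006]],"turn":[-0.86,-0.86,-0.86,-0.86,-0.86]}' 110
python3 -m creep '{"hand":[0,0,0,0,0],"delta_pos":[[-0.015,-0.0065,-0.0006],[-0.0145,-0.0075,-0.0006],[-0.014,-0.0085,-0.0006],[-0.013,-0.0095,-0.0006],[-0.0125,-0.0105,-0.0006]],"turn":[-0.86,-0.86,-0.86,-0.86,-0.86]}' 110
python3 -m creep '{"hand":[0,0,0,0,0],"delta_pos":[[-0.0115,-0.0115,-0.0006],[-0.0105,-0.0125,-0.0006],[-0.0095,-0.013,-0.0006],[-0.0085,-0.0135,-0.0006],[-0.0075,-0.0145,-0.0006]],"turn":[-0.86,-0.86,-0.86,-0.86,-0.86]}' 110
python3 -m creep '{"hand":[0,0,0,0,0],"delta_pos":[[-0.0065,-0.015,-0.0006],[-0.0055,-0.0155,-0.0006],[-0.004,-0.0155,-0.0006],[-0.003,-0.016,-0.0006],[-0.002,-0.016,-0.0006]],"turn":[-0.86,-0.86,-0.86,-0.86,-0.86]}' 110
python3 - <<'E'
from fit import *
st()
for n in('top','side'):
    c=cam(n,n+'3.png'); P=cloud(c); x,y,z=P[...,0],P[...,1],P[...,2]
    reg=(x>.38)&(x<.75)&(y>.08)&(y<.45)
    comps(green(c)&reg,P,'green')
    v=c['pixels'].max(-1)
    comps(reg&(x<.56)&(v<50)&(z<.03),P,'patch',100)
    for t in ['tote_home','tote_bar']:
        print(t,[(round(d['score'],2),np.round(d['location']),np.round(at_z(c,d['location'],.008),4)) for d in env.pinpoint(n,t)])
E
python3 plan.py .49 -.02 .15 180
```

```text
clock: 5.52
tcp_pos: [0.4813, 0.1741, 0.2402]
orientation: [-0.001, 0.531, 0.847, -0.001]
wrist_force: [0.0, -0.2, -7.1]
finger_gap: 0.012
clock: 5.93
tcp_pos: [0.4842, 0.109, 0.2427]
orientation: [-0.002, 0.364, 0.931, -0.001]
wrist_force: [0.3, 0.6, -6.3]
finger_gap: 0.0121
clock: 6.35
tcp_pos: [0.4864, 0.0444, 0.2452]
orientation: [-0.002, 0.184, 0.983, -0.0]
wrist_force: [-0.0, 0.4, -7.8]
finger_gap: 0.0119
clock: 6.77
tcp_pos: [0.4889, -0.0204, 0.2476]
orientation: [-0.002, -0.003, 1.0, 0.0]
wrist_force: [0.7, 0.2, -7.9]
finger_gap: 0.012
t 6.77 tcp [ 0.4889 -0.0204  0.2476] gap 0.012 F [ 0.7  0.2 -7.9] q [-0.21  0.15 -0.15  1.27 -0.   -0.21]
tool x [-1.    -0.005  0.003] y [-0.005  1.     0.001] z [-0.003  0.001 -1.   ]
green n 333 c [564.9 335.8] long 59.5 short 42.3 longdir deg -84.9 z 55.8
green n 329 c [569.9 253.3] long 58.5 short 42.4 longdir deg -89.7 z 56.1
patch n 1533 c [479.5 241.8] long 202.6 short 77.8 longdir deg -85.3 z 8.3
tote_home [(0.75, array([219., 262.]), array([0.4807, 0.245 , 0.008 ]))]
tote_bar []
green n 206 c [567.8 251.6] long 60.6 short 43.9 longdir deg 90.0 z 56.6
green n 248 c [563.9 333.3] long 62.5 short 44.0 longdir deg -85.5 z 56.5
patch n 1430 c [479.1 241.2] long 213.3 short 84.3 longdir deg -85.7 z 9.3
tote_home [(0.88, array([252., 315.]), array([0.4754, 0.246 , 0.008 ]))]
tote_bar [(0.68, array([140., 353.]), array([ 0.5739, -0.323 ,  0.008 ]))]
psi -179.92 d [  0.7  -0.6 -98.5] dpsi -0.1 rows 5
[[-0.0002, -0.0002, 0.0246], [-0.0002, -0.0002, 0.0246], [-0.0002, -0.0002, 0.0246], [-0.0002, -0.0002, 0.0246], [-0.0002, -0.0002, 0.0246]] turn 0.003
```

```bash
cd pics; python3 -c "
import cv2,numpy as np
a=cv2.imread('top3.png');b=cv2.imread('side3.png')
cv2.imwrite('c3.png',np.hstack([cv2.resize(a[130:280,150:450],(400,200)),cv2.resize(b[100:320,200:500],(400,293))[:200]]))"
```

```text
(no output)
```

View pics/side3.png

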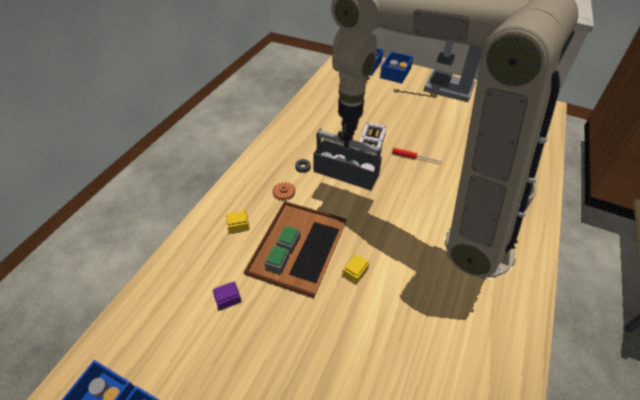

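View pics/top3.png

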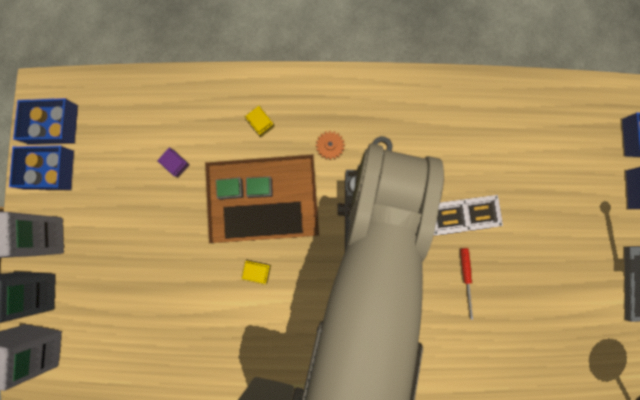

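The patch is clear, centred near (0.479, 0.243). Two modules remain at (188,228) and (186,258), and the third place is empty. Now I'll lower the tote onto the bench.

```bash
python3 -m creep '{"hand":[0,0,0,0,0],"delta_pos":[[0,0,0.03],[0,0,0.035],[0,0,0.03],[0,0,0.025],[0,0,0.012]],"turn":[0,0,0,0,0]}' 110
python3 -m creep '{"hand":[0,0,0,0,0],"delta_pos":[[0,0,0.005],[0,0,0.003],[0,0,0.002],[0,0,0.001],[0,0,0]],"turn":[0,0,0,0,0]}' 110
```

```text
clock: 7.48
tcp_pos: [0.4878, -0.0188, 0.1409]
orientation: [-0.002, -0.001, 1.0, 0.001]
wrist_force: [-0.9, 0.4, -8.1]
finger_gap: 0.0121
clock: 7.9
tcp_pos: [0.4907, -0.0201, 0.1361]
orientation: [0.001, -0.001, 1.0, -0.0]
wrist_force: [0.3, 0.8, -6.6]
finger_gap: 0.0121
```

```bash
python3 -m creep '{"hand":[0,0,0,0,0],"delta_pos":[[0,0,0.002],[0,0,0.002],[0,0,0.001],[0,0,0],[0,0,0]],"turn":[0,0,0,0,0]}' 110
```

```text
clock: 8.32
tcp_pos: [0.491, -0.0206, 0.1333]
orientation: [0.002, -0.001, 1.0, -0.001]
wrist_force: [-2.7, -1.4, 6.3]
finger_gap: 0.012
```

Contact: the force has flipped sign. I'll release and rise.

```bash
python3 -m creep '{"hand":[30,60,60,60,60],"delta_pos":[[0,0,0],[0,0,0],[0,0,0],[0,0,-0.01],[0,0,-0.02]],"turn":[0,0,0,0,0]}' 40
python3 -m creep '{"hand":[60,60,60,60,60],"delta_pos":[[0,0,-0.045],[0,0,-0.05],[0,0,-0.05],[0,0,-0.02],[0,0,0]],"turn":[0,0,0,0,0]}'
python3 - <<'E'
from fit import *
st()
for n in('top','side'):
    c=cam(n,n+'4.png'); P=cloud(c); x,y,z=P[...,0],P[...,1],P[...,2]
    comps(green(c)&(x>.38)&(x<.75)&(y>.08)&(y<.45),P,'green')
    comps((z>.07)&(z<.105)&(abs(y+.02)<.06)&(x>.35)&(x<.62),P,'rim')
    comps((z>.142)&(z<.155)&(abs(y+.02)<.06)&(x>.35)&(x<.62),P,'bar')
E
python3 plan.py .567 .2525 .26 94.5
```

```text
clock: 8.73
tcp_pos: [0.4887, -0.0197, 0.1542]
orientation: [-0.002, -0.001, 1.0, 0.0]
wrist_force: [0.8, 0.5, 0.1]
finger_gap: 0.0599
clock: 9.15
tcp_pos: [0.4923, -0.0203, 0.2928]
orientation: [0.005, -0.001, 1.0, -0.001]
wrist_force: [-0.7, -0.2, 0.4]
finger_gap: 0.06
t 9.15 tcp [ 0.4923 -0.0203  0.2928] gap 0.06 F [-0.7 -0.2  0.4] q [-0.2   0.13 -0.06  1.37 -0.   -0.21]
tool x [-1.    -0.002 -0.009] y [-0.002  1.    -0.002] z [ 0.009 -0.002 -1.   ]
green n 334 c [564.6 335.5] long 59.6 short 43.1 longdir deg -84.7 z 55.9
green n 327 c [569.8 253.3] long 58.3 short 41.7 longdir deg -89.4 z 55.7
rim n 75 c [565.4  15.8] long 74.3 short 32.3 longdir deg -25.2 z 83.3
rim n 87 c [443.7  18. ] long 114.8 short 3.0 longdir deg 0.4 z 85.2
green n 206 c [568.2 252.9] long 57.3 short 43.9 longdir deg -87.1 z 56.9
green n 246 c [564.5 333. ] long 63.7 short 44.1 longdir deg -85.2 z 56.4
rim n 527 c [490.2 -20. ] long 211.5 short 86.2 longdir deg -0.2 z 80.6
bar n 304 c [490.1 -21.6] long 210.5 short 34.0 longdir deg 0.4 z 150.0
psi -179.89 d [ 76.5 272.5 -28. ] dpsi -85.6 rows 20
[[-0.0048, 0.017, 0.0018], [-0.0035, 0.0173, 0.0017], [-0.0022, 0.0176, 0.0017], [-0.0009, 0.0177, 0.0017], [0.0004, 0.0177, 0.0017]] turn 0.8561
[[0.0017, 0.0176, 0.0017], [0.003, 0.0174, 0.0017], [0.0043, 0.0172, 0.0017], [0.0056, 0.0168, 0.0017], [0.0068, 0.0163, 0.0017]] turn 0.8561
[[0.008, 0.0158, 0.0017], [0.0092, 0.0151, 0.0017], [0.0103, 0.0144, 0.0017], [0.0113, 0.0136, 0.0017], [0.0123, 0.0127, 0.0017]] turn 0.8561
[[0.0132, 0.0117, 0.0017], [0.0141, 0.0107, 0.0017], [0.0148, 0.0096, 0.0017], [0.0155, 0.0085, 0.0017], [0.0161, 0.0073, 0.0017]] turn 0.8561
```

View pics/side4.png

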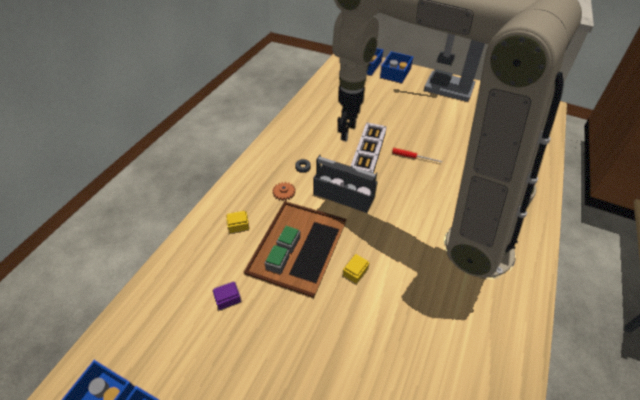

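The tote now stands upright between the stand and the chassis, at pixel (185,345). I'll go to the right-hand module, opening the fingers on the way.

```bash
python3 -m creep '{"hand":[60,85,85,85,85],"delta_pos":[[-0.005,0.017,0.002],[-0.0035,0.0175,0.002],[-0.002,0.0175,0.0015],[-0.001,0.0175,0.0015],[0.0005,0.0175,0.0015]],"turn":[0.86,0.86,0.86,0.86,0.86]}' 60
python3 -m creep '{"hand":[85,85,85,85,85],"delta_pos":[[0.0015,0.0175,0.0017],[0.003,0.0175,0.0017],[0.0045,0.017,0.0017],[0.0055,0.017,0.0017],[0.007,0.0165,0.0017]],"turn":[0.86,0.86,0.86,0.86,0.86]}'
python3 -m creep '{"hand":[85,85,85,85,85],"delta_pos":[[0.008,0.016,0.0017],[0.009,0.015,0.0017],[0.0105,0.0145,0.0017],[0.0115,0.0135,0.0017],[0.0125,0.0125,0.0017]],"turn":[0.86,0.86,0.86,0.86,0.86]}'
python3 -m creep '{"hand":[85,85,85,85,85],"delta_pos":[[0.013,0.0115,0.0017],[0.014,0.0105,0.0017],[0.015,0.0095,0.0017],[0.0155,0.0085,0.0017],[0.016,0.0075,0.0017]],"turn":[0.9,0.9,0.9,0.9,0.9]}'
python3 - <<'E'
from fit import *
for n in('side',):
    c=cam(n,n+'5.png'); P=cloud(c); x,y,z=P[...,0],P[...,1],P[...,2]
    comps(green(c)&(x>.38)&(x<.75)&(y>.08)&(y<.45),P,'green')
E
python3 plan.py .569 .2528 .12 92; python3 plan.py .569 .2528 .037 92
```

```text
clock: 9.67
tcp_pos: [0.5081, 0.0487, 0.2782]
orientation: [-0.002, 0.188, 0.982, -0.0]
wrist_force: [-0.6, 0.2, 0.8]
finger_gap: 0.085
clock: 10.08
tcp_pos: [0.5276, 0.1169, 0.2713]
orientation: [-0.002, 0.367, 0.93, -0.001]
wrist_force: [-0.5, -0.3, 0.9]
finger_gap: 0.085
clock: 10.5
tcp_pos: [0.5468, 0.1851, 0.2644]
orientation: [-0.001, 0.534, 0.845, -0.001]
wrist_force: [0.6, -0.2, -0.2]
finger_gap: 0.0853
clock: 10.92
tcp_pos: [0.5666, 0.2525, 0.2575]
orientation: [-0.001, 0.689, 0.725, -0.002]
wrist_force: [-0.4, 0.6, -0.8]
finger_gap: 0.085
green n 218 c [568.  252.8] long 60.0 short 44.4 longdir deg -87.5 z 56.9
green n 262 c [564.4 333.5] long 62.4 short 46.3 longdir deg -86.2 z 56.3
psi 92.77 d [   1.9   -1.9 -136.9] dpsi -0.8 rows 5
[[-0.0005, 0.0006, 0.0342], [-0.0005, 0.0006, 0.0342], [-0.0005, 0.0006, 0.0342], [-0.0005, 0.0006, 0.0342], [-0.0005, 0.0006, 0.0342]] turn 0.0308
psi 92.77 d [   1.9   -1.9 -219.9] dpsi -0.8 rows 10
[[-0.0003, 0.0003, 0.0275], [-0.0003, 0.0003, 0.0275], [-0.0003, 0.0003, 0.0275], [-0.0003, 0.0003, 0.0275], [-0.0003, 0.0003, 0.0275]] turn 0.0154
[[-0.0003, 0.0003, 0.0275], [-0.0003, 0.0003, 0.0275], [-0.0003, 0.0003, 0.0275], [-0.0003, 0.0003, 0.0275], [-0.0003, 0.0003, 0.0275]] turn 0.0154
```

```bash
python3 -m creep '{"hand":[85,85,85,85,85],"delta_pos":[[-0.0005,0.0005,0.04],[-0.0005,0.0005,0.04],[-0.0005,0.0005,0.04],[-0.0005,0.0005,0.035],[0,0,0.03]],"turn":[0.15,0,0,0,0]}' 60
python3 -m creep '{"hand":[85,85,85,85,85],"delta_pos":[[0,0,0.03],[0,0,0.028],[0,0,0.02],[0,0,0.012],[0,0,0]],"turn":[0,0,0,0,0]}' 60
python3 -c "
from h import *;st();cam('side','side6.png')"
```

```text
clock: 11.38
tcp_pos: [0.5668, 0.2496, 0.1078]
orientation: [-0.001, 0.692, 0.722, -0.002]
wrist_force: [-0.6, 0.1, 0.1]
finger_gap: 0.0849
clock: 11.8
tcp_pos: [0.5662, 0.2495, 0.0361]
orientation: [-0.002, 0.692, 0.722, -0.003]
wrist_force: [0.4, -0.8, -1.1]
finger_gap: 0.0851
t 11.8 tcp [0.5662 0.2495 0.0361] gap 0.0851 F [ 0.4 -0.8 -1.1] q [ 0.29  0.53 -0.15  0.9  -0.    1.81]
tool x [-0.042  0.999 -0.002] y [ 0.999  0.042 -0.007] z [-0.007 -0.002 -1.   ]
```

View pics/side6.png

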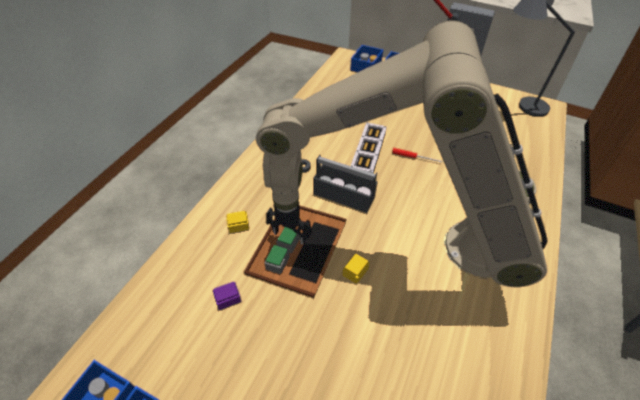

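The fingers straddle the right-hand module at pixel (235,288). Closing and lifting.

```bash
python3 -m creep '{"hand":[20,20,20,20,20],"delta_pos":[[0,0,0],[0,0,0],[0,0,0],[0,0,0],[0,0,0]],"turn":[0,0,0,0,0]}' 60
python3 -m creep '{"hand":[20,20,20,20,20],"delta_pos":[[0,0,-0.01],[0,0,-0.03],[0,0,-0.045],[0,0,-0.045],[0,0,-0.04]],"turn":[0,0,0,0,0]}' 60
python3 -m creep '{"hand":[20,20,20,20,20],"delta_pos":[[0,0,-0.045],[0,0,-0.045],[0,0,-0.03],[0,0,0],[0,0,0]],"turn":[0,0,0,0,0]}' 60
python3 -c "
from h import *;st();cam('side','side7.png')"
python3 plan.py .505 -.36 .27 98
```

```text
clock: 12.27
tcp_pos: [0.5704, 0.2509, 0.0416]
orientation: [0.001, 0.692, 0.722, 0.001]
wrist_force: [-0.1, -0.3, 5.9]
finger_gap: 0.0529
clock: 12.68
tcp_pos: [0.5686, 0.2504, 0.1778]
orientation: [-0.0, 0.692, 0.722, -0.0]
wrist_force: [0.6, -0.2, -2.0]
finger_gap: 0.0526
clock: 13.1
tcp_pos: [0.5697, 0.2508, 0.2737]
orientation: [0.001, 0.692, 0.721, 0.001]
wrist_force: [-0.3, 0.3, -3.0]
finger_gap: 0.0531
t 13.1 tcp [0.5697 0.2508 0.2737] gap 0.0531 F [-0.3  0.3 -3. ] q [ 0.29  0.4   0.25  1.42 -0.    1.82]
tool x [-0.041  0.999  0.001] y [0.999 0.041 0.003] z [ 0.003  0.001 -1.   ]
psi 92.36 d [ -63.9 -610.5   -1.6] dpsi 5.6 rows 20
[[-0.038, -0.0056, 0.0001], [-0.0379, -0.0057, 0.0001], [-0.0379, -0.0059, 0.0001], [-0.0379, -0.0061, 0.0001], [-0.0378, -0.0063, 0.0001]] turn -0.0564
[[-0.0378, -0.0065, 0.0001], [-0.0378, -0.0067, 0.0001], [-0.0377, -0.0069, 0.0001], [-0.0377, -0.007, 0.0001], [-0.0377, -0.0072, 0.0001]] turn -0.0564
[[-0.0376, -0.0074, 0.0001], [-0.0376, -0.0076, 0.0001], [-0.0376, -0.0078, 0.0001], [-0.0375, -0.008, 0.0001], [-0.0375, -0.0082, 0.0001]] turn -0.0564
[[-0.0374, -0.0083, 0.0001], [-0.0374, -0.0085, 0.0001], [-0.0374, -0.0087, 0.0001], [-0.0373, -0.0089, 0.0001], [-0.0373, -0.0091, 0.0001]] turn -0.0564
```

View pics/side7.png

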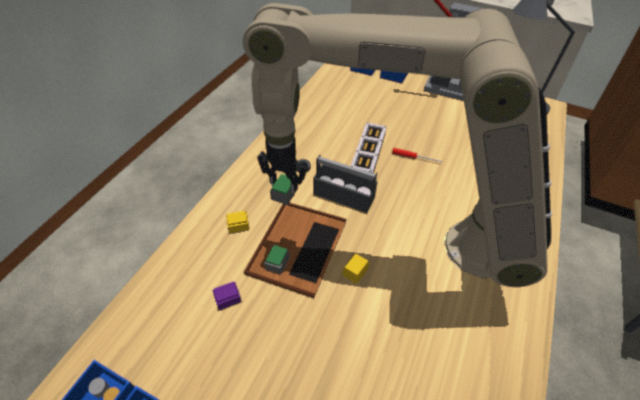

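The module is gripped upright. While the chassis is in clear view, I'll refine the bay positions.

```bash
cat > bays.py <<'E'
from fit import *
for n in('top','side'):
    c=cam(n,n+'b.png'); P=cloud(c); x,y,z=P[...,0],P[...,1],P[...,2]
    px=c['pixels'].astype(int)
    reg=(x>.36)&(x<.62)&(y<-.08)&(y>-.46)&(z>.036)&(z<.06)
    bright=px.min(-1)>110
    m=reg&bright
    print(n,'walls'); rect(P[m],'w'); comps(m,P,'w',60)
    # hull corners
    mm=P[m]; 
    d=np.array([.139,-.990]); e=np.array([.990,.139]); 
    u=mm[:,:2]@d; w=mm[:,:2]@e
    print('along',np.round(np.percentile(u,[.5,99.5])*1000,1),'across',np.round(np.percentile(w,[.5,99.5])*1000,1))
E
python3 bays.py; cat > crop.py <<'E'
import cv2,sys
f,r0,r1,c0,c1,o=sys.argv[1:]; a=cv2.imread('pics/'+f)[int(r0):int(r1),int(c0):int(c1)]
s=min(800/a.shape[1],600/a.shape[0]); cv2.imwrite('pics/'+o,cv2.resize(a,None,fx=s,fy=s,interpolation=cv2.INTER_CUBIC))
E
python3 crop.py topb.png 180 255 380 520 ctopb.png
```

```text
top walls
w n 1458 c [ 491.2 -271.9] long 287.2 short 87.4 longdir deg -81.9 z 43.2
w n 1397 c [ 491.2 -271.9] long 287.2 short 87.4 longdir deg -81.9 z 43.4
along [194.6 480.2] across [405.2 491.8]
side walls
w n 515 c [ 490.6 -277.2] long 295.2 short 86.3 longdir deg -81.9 z 45.6
w n 515 c [ 490.6 -277.2] long 295.2 short 86.3 longdir deg -81.9 z 45.6
along [197.4 486.8] across [404.1 490.3]
```

View pics/ctopb.png

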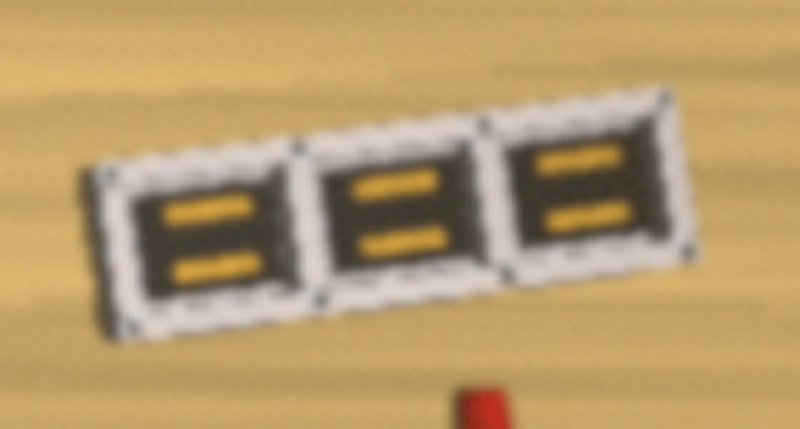

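The crop shows three equal bays with black pads and gold stripes, spaced along the chassis. Chassis centre is (0.491, -0.273) and its axis is at -81.9°. I'll head for the right-hand bay at (0.504, -0.364).

```bash
python3 -m creep '{"hand":[20,20,20,20,20],"delta_pos":[[-0.02,-0.003,0],[-0.038,-0.0055,0],[-0.038,-0.006,0],[-0.038,-0.006,0],[-0.038,-0.0065,0]],"turn":[-0.06,-0.06,-0.06,-0.06,-0.06]}' 60
python3 -m creep '{"hand":[20,20,20,20,20],"delta_pos":[[-0.038,-0.0065,0],[-0.038,-0.0065,0],[-0.038,-0.007,0],[-0.038,-0.007,0],[-0.038,-0.007,0]],"turn":[-0.06,-0.06,-0.06,-0.06,-0.06]}'
python3 -m creep '{"hand":[20,20,20,20,20],"delta_pos":[[-0.0375,-0.0075,0],[-0.0375,-0.0075,0],[-0.0375,-0.008,0],[-0.0375,-0.008,0],[-0.0375,-0.008,0]],"turn":[-0.06,-0.06,-0.06,-0.06,-0.06]}'
python3 -m creep '{"hand":[20,20,20,20,20],"delta_pos":[[-0.0375,-0.0085,0],[-0.0375,-0.0085,0],[-0.0375,-0.0085,0],[-0.0375,-0.009,0],[-0.0375,-0.009,0]],"turn":[-0.06,-0.06,-0.06,-0.06,-0.06]}'
python3 plan.py .504 -.366 .14 98.1
```

```text
clock: 13.67
tcp_pos: [0.5534, 0.1109, 0.2696]
orientation: [-0.001, 0.683, 0.731, -0.001]
wrist_force: [-0.1, -0.3, -1.6]
finger_gap: 0.0531
clock: 14.08
tcp_pos: [0.538, -0.0428, 0.2699]
orientation: [-0.002, 0.673, 0.739, -0.001]
wrist_force: [0.2, -0.7, -2.5]
finger_gap: 0.053
clock: 14.5
tcp_pos: [0.5226, -0.195, 0.2698]
orientation: [-0.002, 0.664, 0.748, -0.0]
wrist_force: [0.4, -0.6, -1.5]
finger_gap: 0.0529
clock: 14.92
tcp_pos: [0.5078, -0.3481, 0.2696]
orientation: [-0.002, 0.654, 0.757, 0.0]
wrist_force: [0.6, 0.1, -2.5]
finger_gap: 0.0529
psi 98.36 d [  -3.8  -17.9 -129.6] dpsi -0.3 rows 5
[[-0.0044, -0.0015, 0.0324], [-0.0044, -0.0015, 0.0324], [-0.0044, -0.0015, 0.0324], [-0.0044, -0.0015, 0.0324], [-0.0044, -0.0015, 0.0324]] turn 0.0105
```

```bash
python3 -m creep '{"hand":[20,20,20,20,20],"delta_pos":[[-0.0045,-0.0015,0.033],[-0.0045,-0.0015,0.035],[-0.0045,-0.0015,0.035],[-0.0045,-0.0015,0.032],[-0.0045,-0.0015,0.02]],"turn":[0.05,0,0,0,0]}'
python3 -m creep '{"hand":[20,20,20,20,20],"delta_pos":[[0,0,0.02],[0,0,0.005],[0,0,0],[0,0,0],[0,0,0]],"turn":[0,0,0,0,0]}'
python3 - <<'E'
from fit import *
st()
for n in('top','side'):
    c=cam(n,n+'8.png'); P=cloud(c); x,y,z=P[...,0],P[...,1],P[...,2]
    comps(green(c)&(x>.4)&(x<.6)&(y<-.1)&(y>-.45),P,'green')
E
python3 plan.py .504 -.366 .09 98.1
python3 crop.py side8.png 100 200 300 460 cside8.png
```

```text
clock: 15.33
tcp_pos: [0.5031, -0.3642, 0.1424]
orientation: [-0.004, 0.656, 0.755, 0.0]
wrist_force: [-0.1, -0.3, -3.4]
finger_gap: 0.0528
clock: 15.75
tcp_pos: [0.506, -0.3662, 0.1288]
orientation: [0.001, 0.655, 0.755, -0.0]
wrist_force: [0.6, -0.3, -2.3]
finger_gap: 0.0526
t 15.75 tcp [ 0.506  -0.3662  0.1288] gap 0.0526 F [ 0.6 -0.3 -2.3] q [-0.75  0.46 -0.02  1.09 -0.    0.67]
tool x [-0.141  0.99  -0.001] y [0.99  0.141 0.001] z [ 0.001 -0.001 -1.   ]
green n 271 c [ 504.4 -349.8] long 45.4 short 45.4 longdir deg -82.7 z 142.5
green n 108 c [ 506. -363.] long 58.7 short 49.1 longdir deg -86.5 z 143.4
psi 98.12 d [ -2.2   0.4 -39.2] dpsi -0.0 rows 5
[[0.0002, -0.0006, 0.0098], [0.0002, -0.0006, 0.0098], [0.0002, -0.0006, 0.0098], [0.0002, -0.0006, 0.0098], [0.0002, -0.0006, 0.0098]] turn 0.0008
```

View pics/cside8.png

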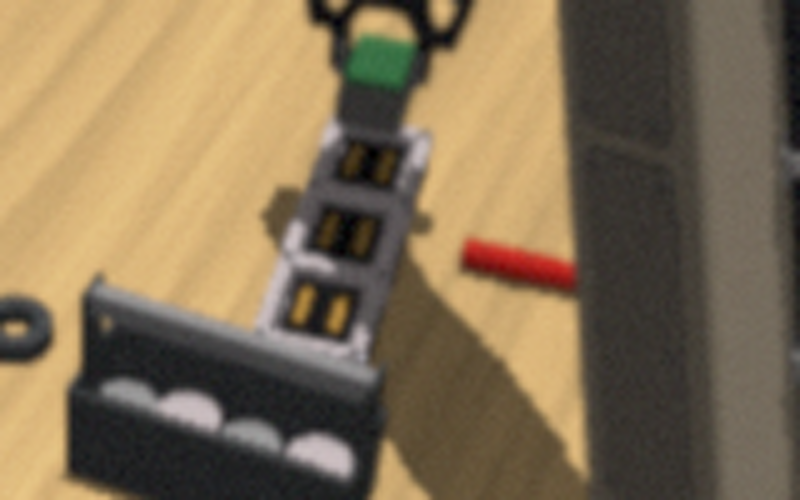

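The module hangs square, just above the right-hand bay. I'll trim 2 mm and lower it.

```bash
python3 -m creep '{"hand":[20,20,20,20,20],"delta_pos":[[0,-0.0015,0.015],[0,-0.001,0.015],[0,0,0.012],[0,0,0.008],[0,0,0.004]],"turn":[0,0,0,0,0]}'
python3 -m creep '{"hand":[20,20,20,20,20],"delta_pos":[[0,0,0.003],[0,0,0.002],[0,0,0.002],[0,0,0.002],[0,0,0]],"turn":[0,0,0,0,0]}'
python3 -c "
from h import *;st()"
```

```text
clock: 16.27
tcp_pos: [0.5034, -0.366, 0.084]
orientation: [-0.0, 0.655, 0.755, -0.0]
wrist_force: [-0.2, -1.1, -2.2]
finger_gap: 0.053
clock: 16.68
tcp_pos: [0.5037, -0.3663, 0.0775]
orientation: [0.0, 0.655, 0.755, -0.0]
wrist_force: [0.8, 0.2, -1.9]
finger_gap: 0.053
t 16.68 tcp [ 0.5037 -0.3663  0.0775] gap 0.053 F [ 0.8  0.2 -1.9] q [-0.76  0.5  -0.1   0.98 -0.    0.67]
tool x [-0.141  0.99  -0.   ] y [0.99  0.141 0.   ] z [ 0. -0. -1.]
```

```bash
python3 -m creep '{"hand":[20,20,20,20,20],"delta_pos":[[0,0,0.002],[0,0,0.002],[0,0,0.002],[0,0,0.001],[0,0,0]],"turn":[0,0,0,0,0]}' 80
python3 -m creep '{"hand":[20,20,20,20,20],"delta_pos":[[0,0,0.001],[0,0,0.001],[0,0,0.001],[0,0,0.001],[0,0,0.001]],"turn":[0,0,0,0,0]}' 80
```

```text
clock: 17.1
tcp_pos: [0.5036, -0.3663, 0.0719]
orientation: [0.0, 0.655, 0.755, -0.0]
wrist_force: [0.1, 0.0, -1.8]
finger_gap: 0.0523
clock: 17.52
tcp_pos: [0.5036, -0.3663, 0.069]
orientation: [0.0, 0.655, 0.755, -0.0]
wrist_force: [-2.6, 1.8, 5.5]
finger_gap: 0.0526
```

```bash
python3 -m creep '{"hand":[20,20,20,20,20],"delta_pos":[[0,0,0.001],[0,0,0.001],[0,0,0.001],[0,0,0.001],[0,0,0.001]],"turn":[0,0,0,0,0]}' 80
python3 -m creep '{"hand":[20,20,20,20,20],"delta_pos":[[0,0,0.001],[0,0,0.001],[0,0,0.001],[0,0,0.001],[0,0,0.001]],"turn":[0,0,0,0,0]}' 80
```

```text
clock: 17.93
tcp_pos: [0.5037, -0.3664, 0.065]
orientation: [0.0, 0.655, 0.755, -0.0]
wrist_force: [-2.0, 1.5, 6.3]
finger_gap: 0.0526
clock: 18.35
tcp_pos: [0.5037, -0.3664, 0.0636]
orientation: [0.001, 0.655, 0.755, -0.0]
wrist_force: [-6.5, 6.5, 26.6]
finger_gap: 0.0523
```

It hit the firm stop at 27 N. I'll release, rise and check.

```bash
python3 -m creep '{"hand":[52,60,85,85,85],"delta_pos":[[0,0,0],[0,0,0],[0,0,0],[0,0,0],[0,0,-0.01]],"turn":[0,0,0,0,0]}' 40
python3 -m creep '{"hand":[85,85,85,85,85],"delta_pos":[[0,0,-0.04],[0,0,-0.05],[0,0,-0.05],[0,0,-0.05],[0,0,-0.04]],"turn":[0,0,0,0,0]}' 40
python3 plan.py .535 -.05 .27 98 ; python3 plan.py .5645 .331 .25 94.5
```

```text
clock: 18.77
tcp_pos: [0.5027, -0.3655, 0.0663]
orientation: [-0.002, 0.655, 0.755, 0.0]
wrist_force: [-0.0, 0.1, -0.1]
finger_gap: 0.0852
clock: 19.18
tcp_pos: [0.5039, -0.3665, 0.2556]
orientation: [0.001, 0.655, 0.755, -0.0]
wrist_force: [1.2, -1.5, 0.1]
finger_gap: 0.0846
psi 98.11 d [ 31.1 316.5  14.4] dpsi -0.1 rows 10
[[0.0386, 0.0094, -0.0019], [0.0386, 0.0094, -0.0019], [0.0386, 0.0094, -0.0019], [0.0386, 0.0094, -0.0019], [0.0386, 0.0094, -0.0019]] turn 0.0021
[[0.0386, 0.0094, -0.0019], [0.0386, 0.0094, -0.0019], [0.0386, 0.0094, -0.0019], [0.0386, 0.0094, -0.0019], [0.0386, 0.0094, -0.0019]] turn 0.0021
psi 98.11 d [ 60.6 697.5  -5.6] dpsi -3.6 rows 20
[[0.0426, 0.0099, 0.0003], [0.0427, 0.0098, 0.0003], [0.0427, 0.0096, 0.0003], [0.0427, 0.0095, 0.0003], [0.0427, 0.0094, 0.0003]] turn 0.0361
[[0.0428, 0.0092, 0.0003], [0.0428, 0.0091, 0.0003], [0.0428, 0.009, 0.0003], [0.0429, 0.0088, 0.0003], [0.0429, 0.0087, 0.0003]] turn 0.0361
[[0.0429, 0.0086, 0.0003], [0.0429, 0.0084, 0.0003], [0.043, 0.0083, 0.0003], [0.043, 0.0081, 0.0003], [0.043, 0.008, 0.0003]] turn 0.0361
[[0.043, 0.0079, 0.0003], [0.0431, 0.0077, 0.0003], [0.0431, 0.0076, 0.0003], [0.0431, 0.0075, 0.0003], [0.0431, 0.0073, 0.0003]] turn 0.0361
```

```bash
python3 -m creep '{"hand":[85,85,85,85,85],"delta_pos":[[0.0425,0.01,0],[0.0425,0.01,0],[0.0425,0.0095,0],[0.0425,0.0095,0],[0.0425,0.0095,0]],"turn":[0.04,0.04,0.04,0.04,0.04]}' 60
python3 -m creep '{"hand":[85,85,85,85,85],"delta_pos":[[0.043,0.009,0],[0.043,0.009,0],[0.043,0.009,0],[0.043,0.009,0],[0.043,0.009,0]],"turn":[0.04,0.04,0.04,0.04,0.04]}'
python3 -m creep '{"hand":[85,85,85,85,85],"delta_pos":[[0.043,0.0085,0],[0.043,0.0085,0],[0.043,0.0085,0],[0.043,0.008,0],[0.043,0.008,0]],"turn":[0.04,0.04,0.04,0.04,0.04]}'
python3 - <<'E'
from fit import *
for n in('top','side'):
    c=cam(n,n+'9.png'); P=cloud(c); x,y,z=P[...,0],P[...,1],P[...,2]
    comps(green(c)&(x>.35)&(x<.75)&(y>-.45)&(y<.45),P,'green')
    comps((z>.142)&(z<.155)&(abs(y+.02)<.06)&(x>.35)&(x<.62),P,'bar')
E
python3 plan.py .5645 .333 .22 94.5
python3 crop.py top9.png 130 260 190 510 ctop9.png
```

```text
clock: 19.6
tcp_pos: [0.5192, -0.1912, 0.2523]
orientation: [0.0, 0.662, 0.749, 0.0]
wrist_force: [0.8, -0.1, -0.7]
finger_gap: 0.0854
clock: 20.02
tcp_pos: [0.5348, -0.0159, 0.2523]
orientation: [0.0, 0.669, 0.744, 0.0]
wrist_force: [0.3, -0.7, 0.7]
finger_gap: 0.085
clock: 20.43
tcp_pos: [0.5508, 0.1587, 0.2522]
orientation: [0.0, 0.675, 0.738, 0.0]
wrist_force: [1.2, 0.1, 0.9]
finger_gap: 0.0851
green n 314 c [ 503.4 -361.4] long 56.8 short 41.2 longdir deg -81.5 z 77.1
bar n 510 c [490.6 -17.6] long 208.8 short 29.4 longdir deg 0.1 z 149.4
green n 92 c [ 501.7 -362.8] long 57.5 short 40.0 longdir deg -81.9 z 80.0
green n 247 c [563.7 333.1] long 63.3 short 43.6 longdir deg -86.1 z 56.4
bar n 228 c [466.6 -17.7] long 164.4 short 32.2 longdir deg 3.5 z 149.6
psi 95.44 d [ 13.7 171.6 -31.9] dpsi -0.9 rows 5
[[0.0424, 0.0075, 0.008], [0.0424, 0.0073, 0.008], [0.0424, 0.0072, 0.008], [0.0424, 0.0071, 0.008], [0.0425, 0.0069, 0.008]] turn 0.0376
```

View pics/ctop9.png

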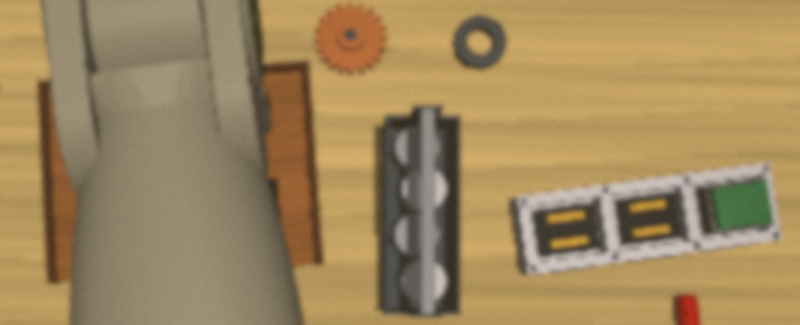

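Module 1 sits in the right-hand bay with its top at about 78 mm, as it should when seated. The tote stands at (490,-18) mm. Now for the second module.

```bash
python3 -m creep '{"hand":[85,85,85,85,85],"delta_pos":[[0.0425,0.0075,0.008],[0.0425,0.0075,0.008],[0.0425,0.007,0.008],[0.0425,0.007,0.008],[0.0425,0.007,0.008]],"turn":[0.04,0.04,0.04,0.04,0.04]}' 60
python3 plan.py .5645 .334 .0395 94.5
```

```text
clock: 20.95
tcp_pos: [0.5658, 0.3295, 0.2198]
orientation: [0.0, 0.682, 0.732, -0.0]
wrist_force: [-0.5, -0.3, 0.2]
finger_gap: 0.0847
psi 94.05 d [  -1.3    4.5 -180.3] dpsi 0.4 rows 5
[[0.0012, -0.0003, 0.0451], [0.0012, -0.0002, 0.0451], [0.0012, -0.0002, 0.0451], [0.0012, -0.0002, 0.0451], [0.0012, -0.0002, 0.0451]] turn -0.0179
```

```bash
python3 -m creep '{"hand":[85,85,85,85,85],"delta_pos":[[0.0015,0,0.035],[0.0015,0,0.035],[0.0015,0,0.035],[0.0015,0,0.03],[0,0,0.03]],"turn":[-0.1,0,0,0,0]}' 60
python3 -m creep '{"hand":[85,85,85,85,85],"delta_pos":[[0,0,0.025],[0,0,0.02],[0,0,0.01],[0,0,0.005],[0,0,0]],"turn":[0,0,0,0,0]}' 60
python3 -c "
from h import *;st();cam('side','side10.png')"; python3 crop.py side10.png 160 320 200 400 cside10.png
```

```text
clock: 21.37
tcp_pos: [0.5651, 0.3329, 0.0865]
orientation: [-0.0, 0.678, 0.735, -0.0]
wrist_force: [0.0, 0.1, 0.3]
finger_gap: 0.0851
clock: 21.78
tcp_pos: [0.5651, 0.3329, 0.0393]
orientation: [-0.0, 0.678, 0.735, -0.001]
wrist_force: [-0.3, 0.3, -0.5]
finger_gap: 0.0851
t 21.78 tcp [0.5651 0.3329 0.0393] gap 0.0851 F [-0.3  0.3 -0.5] q [ 0.41  0.59 -0.04  0.94 -0.    1.9 ]
tool x [-0.08   0.997 -0.001] y [ 0.997  0.08  -0.001] z [-0.001 -0.001 -1.   ]
```

View pics/cside10.png

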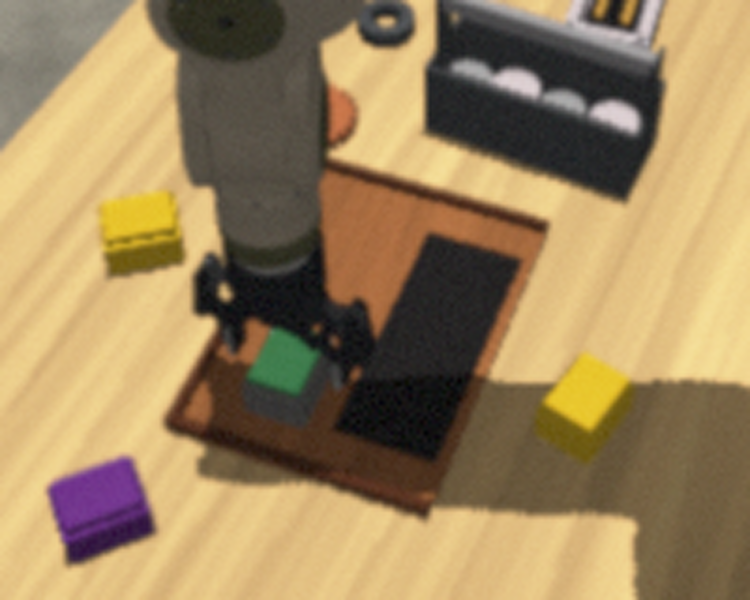

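The fingers straddle the module cleanly. Gripping and lifting.

```bash
python3 -m creep '{"hand":[20,20,20,20,20],"delta_pos":[[0,0,0.001],[0,0,0],[0,0,0],[0,0,0],[0,0,0]],"turn":[0,0,0,0,0]}' 60
python3 -m creep '{"hand":[20,20,20,20,20],"delta_pos":[[0,0,-0.01],[0,0,-0.03],[0,0,-0.045],[0,0,-0.045],[0,0,-0.04]],"turn":[0,0,0,0,0]}' 60
python3 -m creep '{"hand":[20,20,20,20,20],"delta_pos":[[0,0,-0.045],[0,0,-0.045],[0,0,-0.03],[0,0,0],[0,0,0]],"turn":[0,0,0,0,0]}' 60
python3 - <<'E'
from fit import *
st()
for n in('side','top'):
    c=cam(n,n+'11.png'); P=cloud(c); x,y,z=P[...,0],P[...,1],P[...,2]
    comps(green(c)&(x>.35)&(x<.75)&(y>-.45)&(y<.45),P,'green')
E
python3 plan.py .491 -.274 .27 98.1
```

```text
clock: 22.25
tcp_pos: [0.5661, 0.3338, 0.0406]
orientation: [0.001, 0.678, 0.735, 0.001]
wrist_force: [-1.4, -0.7, 5.1]
finger_gap: 0.0531
clock: 22.67
tcp_pos: [0.5648, 0.3333, 0.1769]
orientation: [-0.0, 0.678, 0.735, -0.0]
wrist_force: [0.2, 0.5, -1.5]
finger_gap: 0.0526
clock: 23.08
tcp_pos: [0.5658, 0.3337, 0.2729]
orientation: [0.001, 0.678, 0.735, 0.001]
wrist_force: [-0.5, -0.3, -2.4]
finger_gap: 0.0529
t 23.08 tcp [0.5658 0.3337 0.2729] gap 0.0529 F [-0.5 -0.3 -2.4] q [ 0.41  0.48  0.36  1.45 -0.    1.9 ]
tool x [-0.08   0.997  0.001] y [0.997 0.08  0.003] z [ 0.003  0.001 -1.   ]
green n 93 c [ 502.1 -361.3] long 58.6 short 41.2 longdir deg -79.1 z 79.9
green n 281 c [565.1 340.6] long 58.9 short 56.7 longdir deg -13.4 z 289.0
green n 238 c [564.9 315.4] long 51.6 short 35.2 longdir deg 20.9 z 286.1
green n 308 c [ 503.5 -362.4] long 58.3 short 40.9 longdir deg -80.4 z 77.4
psi 94.61 d [-7.360e+01 -6.071e+02  6.000e-01] dpsi 3.5 rows 20
[[-0.0375, -0.0076, 0.0], [-0.0374, -0.0077, 0.0], [-0.0374, -0.0079, 0.0], [-0.0374, -0.008, 0.0], [-0.0374, -0.0081, 0.0]] turn -0.0349
[[-0.0373, -0.0082, 0.0], [-0.0373, -0.0083, 0.0], [-0.0373, -0.0084, 0.0], [-0.0373, -0.0085, 0.0], [-0.0372, -0.0087, 0.0]] turn -0.0349
[[-0.0372, -0.0088, 0.0], [-0.0372, -0.0089, 0.0], [-0.0372, -0.009, 0.0], [-0.0371, -0.0091, 0.0], [-0.0371, -0.0092, 0.0]] turn -0.0349
[[-0.0371, -0.0093, 0.0], [-0.037, -0.0094, 0.0], [-0.037, -0.0096, 0.0], [-0.037, -0.0097, 0.0], [-0.0369, -0.0098, 0.0]] turn -0.0349
```

```bash
python3 -m creep '{"hand":[20,20,20,20,20],"delta_pos":[[-0.02,-0.004,0],[-0.0375,-0.0075,0],[-0.0375,-0.008,0],[-0.0375,-0.008,0],[-0.0375,-0.008,0]],"turn":[-0.04,-0.04,-0.04,-0.04,-0.04]}' 60
python3 -m creep '{"hand":[20,20,20,20,20],"delta_pos":[[-0.0375,-0.008,0],[-0.0375,-0.0085,0],[-0.0375,-0.0085,0],[-0.0375,-0.0085,0],[-0.0375,-0.0085,0]],"turn":[-0.04,-0.04,-0.04,-0.04,-0.04]}'
python3 -m creep '{"hand":[20,20,20,20,20],"delta_pos":[[-0.037,-0.009,0],[-0.037,-0.009,0],[-0.037,-0.009,0],[-0.037,-0.009,0],[-0.037,-0.009,0]],"turn":[-0.03,-0.03,-0.03,-0.03,-0.03]}'
python3 -m creep '{"hand":[20,20,20,20,20],"delta_pos":[[-0.037,-0.0095,0],[-0.037,-0.0095,0],[-0.037,-0.0095,0],[-0.037,-0.0095,0],[-0.037,-0.0095,0]],"turn":[-0.03,-0.03,-0.03,-0.03,-0.03]}'
python3 plan.py .491 -.274 .13 98.1
```

```text
clock: 23.6
tcp_pos: [0.5472, 0.1941, 0.2683]
orientation: [-0.001, 0.671, 0.741, -0.002]
wrist_force: [-0.6, 0.7, -1.1]
finger_gap: 0.0533
clock: 24.02
tcp_pos: [0.5294, 0.0415, 0.2687]
orientation: [-0.002, 0.665, 0.747, -0.001]
wrist_force: [1.4, -0.1, -1.4]
finger_gap: 0.0532
clock: 24.43
tcp_pos: [0.5116, -0.1094, 0.2688]
orientation: [-0.002, 0.66, 0.751, -0.001]
wrist_force: [0.5, 0.6, -1.9]
finger_gap: 0.053
clock: 24.85
tcp_pos: [0.4938, -0.2609, 0.2686]
orientation: [-0.002, 0.655, 0.755, -0.0]
wrist_force: [1.3, -0.2, -2.0]
finger_gap: 0.053
psi 98.1 d [  -2.8  -13.1 -138.6] dpsi -0.0 rows 5
[[-0.0032, -0.001, 0.0347], [-0.0032, -0.001, 0.0347], [-0.0032, -0.001, 0.0347], [-0.0032, -0.001, 0.0347], [-0.0032, -0.001, 0.0347]] turn 0.0001
```

```bash
python3 -m creep '{"hand":[20,20,20,20,20],"delta_pos":[[-0.003,-0.001,0.035],[-0.003,-0.001,0.036],[-0.003,-0.001,0.036],[-0.003,-0.001,0.035],[-0.003,-0.001,0.025]],"turn":[0,0,0,0,0]}'
python3 -m creep '{"hand":[20,20,20,20,20],"delta_pos":[[0,-0.001,0.01],[0,-0.001,0.005],[0,0,0],[0,0,0],[0,0,0]],"turn":[0,0,0,0,0]}'
python3 - <<'E'
from fit import *
st()
for n in('side',):
    c=cam(n,n+'12.png'); P=cloud(c); x,y,z=P[...,0],P[...,1],P[...,2]
    comps(green(c)&(x>.35)&(x<.75)&(y>-.45)&(y<.45),P,'green')
E
python3 plan.py .491 -.274 .085 98.1; python3 crop.py side12.png 90 200 300 460 cside12.png
```

```text
clock: 25.27
tcp_pos: [0.4903, -0.271, 0.1325]
orientation: [-0.004, 0.656, 0.755, -0.0]
wrist_force: [0.4, 0.9, -1.5]
finger_gap: 0.053
clock: 25.68
tcp_pos: [0.4923, -0.2733, 0.1269]
orientation: [0.001, 0.655, 0.755, 0.0]
wrist_force: [-0.3, 0.2, -2.5]
finger_gap: 0.0528
t 25.68 tcp [ 0.4923 -0.2733  0.1269] gap 0.0528 F [-0.3  0.2 -2.5] q [-0.65  0.35 -0.19  1.03 -0.    0.78]
tool x [-0.141  0.99  -0.002] y [0.99  0.141 0.002] z [ 0.002 -0.002 -1.   ]
green n 136 c [ 498.9 -313.9] long 153.3 short 49.7 longdir deg -82.7 z 144.1
psi 98.12 d [ -1.4  -0.6 -42. ] dpsi -0.0 rows 5
[[-0.0001, -0.0004, 0.0105], [-0.0001, -0.0004, 0.0105], [-0.0001, -0.0004, 0.0105], [-0.0001, -0.0004, 0.0105], [-0.0001, -0.0004, 0.0105]] turn 0.0008
```

View pics/cside12.png

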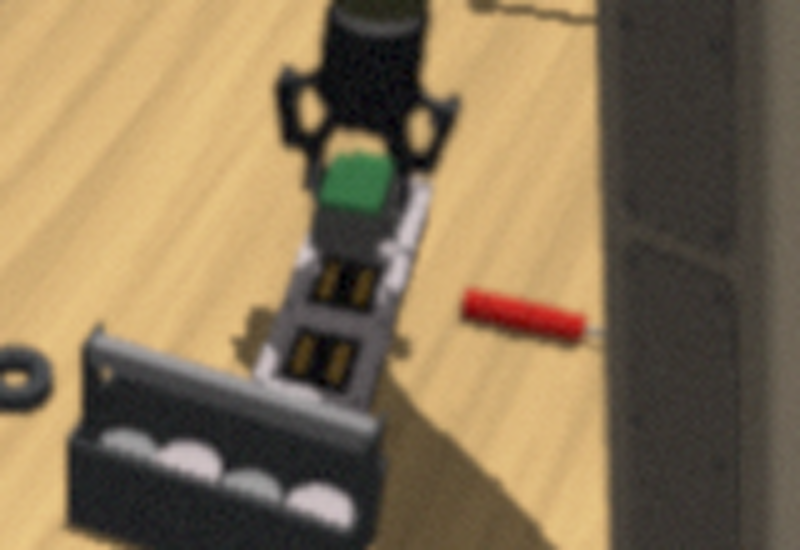

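The module hangs over the middle bay. Lowering it.

```bash
python3 -m creep '{"hand":[20,20,20,20,20],"delta_pos":[[0,-0.001,0.015],[0,-0.0005,0.015],[0,0,0.012],[0,0,0.008],[0,0,0.004]],"turn":[0,0,0,0,0]}' 80
python3 -m creep '{"hand":[20,20,20,20,20],"delta_pos":[[0,0,0.003],[0,0,0.002],[0,0,0.002],[0,0,0.001],[0,0,0]],"turn":[0,0,0,0,0]}' 80
python3 -m creep '{"hand":[20,20,20,20,20],"delta_pos":[[0,0,0.002],[0,0,0.002],[0,0,0.001],[0,0,0.001],[0,0,0]],"turn":[0,0,0,0,0]}' 80
```

```text
clock: 26.15
tcp_pos: [0.4901, -0.2729, 0.0818]
orientation: [-0.0, 0.655, 0.755, -0.0]
wrist_force: [-0.4, -0.9, -1.7]
finger_gap: 0.0524
clock: 26.57
tcp_pos: [0.4904, -0.2731, 0.076]
orientation: [0.0, 0.655, 0.755, -0.0]
wrist_force: [-0.5, -0.4, -2.4]
finger_gap: 0.0526
clock: 26.98
tcp_pos: [0.4901, -0.273, 0.0709]
orientation: [-0.0, 0.655, 0.755, -0.0]
wrist_force: [0.3, 0.1, -2.5]
finger_gap: 0.0524
```

```bash
python3 -m creep '{"hand":[20,20,20,20,20],"delta_pos":[[0,0,0.001],[0,0,0.001],[0,0,0.001],[0,0,0.001],[0,0,0.001]],"turn":[0,0,0,0,0]}' 80
python3 -m creep '{"hand":[20,20,20,20,20],"delta_pos":[[0,0,0.001],[0,0,0.001],[0,0,0.001],[0,0,0.001],[0,0,0.001]],"turn":[0,0,0,0,0]}' 80
```

```text
clock: 27.4
tcp_pos: [0.4903, -0.2731, 0.0681]
orientation: [0.0, 0.655, 0.755, -0.0]
wrist_force: [-2.4, 1.8, 6.9]
finger_gap: 0.0523
clock: 27.82
tcp_pos: [0.4903, -0.2731, 0.0641]
orientation: [0.0, 0.655, 0.755, -0.0]
wrist_force: [-2.7, 2.4, 6.2]
finger_gap: 0.0526
```

```bash
python3 -m creep '{"hand":[20,20,20,20,20],"delta_pos":[[0,0,0.001],[0,0,0.001],[0,0,0.001],[0,0,0.001],[0,0,0.001]],"turn":[0,0,0,0,0]}' 80
python3 -m creep '{"hand":[20,20,20,20,20],"delta_pos":[[0,0,0],[0,0,0],[0,0,0],[0,0,0],[0,0,0]],"turn":[0,0,0,0,0]}' 80
```

```text
clock: 28.23
tcp_pos: [0.4903, -0.2731, 0.0625]
orientation: [0.001, 0.655, 0.755, -0.0]
wrist_force: [-10.0, 5.6, 30.5]
finger_gap: 0.0522
clock: 28.65
tcp_pos: [0.4903, -0.2731, 0.0625]
orientation: [0.001, 0.655, 0.755, -0.0]
wrist_force: [-6.6, 4.9, 22.9]
finger_gap: 0.0527
```

Firm stop again. I'll release, rise, and move back toward the tote.

```bash
python3 -m creep '{"hand":[52,60,85,85,85],"delta_pos":[[0,0,0],[0,0,0],[0,0,0],[0,0,0],[0,0,-0.01]],"turn":[0,0,0,0,0]}' 40
python3 -m creep '{"hand":[85,85,85,85,85],"delta_pos":[[0,0,-0.04],[0,0,-0.05],[0,0,-0.05],[0,0,-0.05],[0,0,-0.03]],"turn":[0,0,0,0,0]}' 40
python3 plan.py .49 -.02 .25 180 
```

```text
clock: 29.07
tcp_pos: [0.4894, -0.2724, 0.0657]
orientation: [-0.001, 0.655, 0.755, -0.0]
wrist_force: [-0.0, 0.3, -0.3]
finger_gap: 0.0845
clock: 29.48
tcp_pos: [0.4912, -0.2737, 0.248]
orientation: [0.003, 0.655, 0.755, 0.0]
wrist_force: [0.5, -0.7, 0.0]
finger_gap: 0.0847
psi 98.11 d [ -1.2 253.7   2. ] dpsi 81.9 rows 20
[[0.0157, 0.0022, -0.0002], [0.0155, 0.0033, -0.0002], [0.0152, 0.0044, -0.0002], [0.0149, 0.0055, -0.0002], [0.0145, 0.0065, -0.0002]] turn -0.8189
[[0.014, 0.0075, -0.0001], [0.0134, 0.0085, -0.0001], [0.0127, 0.0094, -0.0001], [0.012, 0.0103, -0.0001], [0.0113, 0.0112, -0.0001]] turn -0.8189
[[0.0104, 0.0119, -0.0001], [0.0096, 0.0126, -0.0001], [0.0086, 0.0133, -0.0001], [0.0077, 0.0139, -0.0001], [0.0067, 0.0144, -0.0001]] turn -0.8189
[[0.0056, 0.0148, -0.0001], [0.0045, 0.0152, -0.0001], [0.0034, 0.0155, -0.0001], [0.0023, 0.0157, -0.0001], [0.0012, 0.0158, -0.0001]] turn -0.8189
```

```bash
python3 -m creep '{"hand":[85,70,60,60,60],"delta_pos":[[0.0155,0.002,0],[0.0155,0.0035,0],[0.015,0.0045,0],[0.015,0.0055,0],[0.0145,0.0065,0]],"turn":[-0.82,-0.82,-0.82,-0.82,-0.82]}' 40
python3 -m creep '{"hand":[60,60,60,60,60],"delta_pos":[[0.014,0.0075,0],[0.0135,0.0085,0],[0.0125,0.0095,0],[0.012,0.0105,0],[0.0115,0.011,0]],"turn":[-0.82,-0.82,-0.82,-0.82,-0.82]}'
python3 -m creep '{"hand":[60,60,60,60,60],"delta_pos":[[0.0105,0.012,0],[0.0095,0.0125,0],[0.0085,0.0135,0],[0.0075,0.014,0],[0.0065,0.0145,0]],"turn":[-0.82,-0.82,-0.82,-0.82,-0.82]}'
python3 -m creep '{"hand":[60,60,60,60,60],"delta_pos":[[0.0055,0.015,0],[0.0045,0.015,0],[0.0035,0.0155,0],[0.0025,0.0155,0],[0.001,0.016,0]],"turn":[-0.82,-0.82,-0.82,-0.82,-0.82]}'
python3 - <<'E'
from fit import *
st()
for n in('side','top'):
    c=cam(n,n+'13.png'); P=cloud(c); x,y,z=P[...,0],P[...,1],P[...,2]
    comps(green(c)&(x>.35)&(x<.75)&(y>-.45)&(y<.45),P,'green')
    comps((z>.142)&(z<.16)&(abs(y+.02)<.1)&(x>.3)&(x<.62),P,'bar')
    comps((z>.07)&(z<.105)&(abs(y+.02)<.1)&(x>.3)&(x<.62),P,'rim')
E
python3 plan.py .49 -.02 .133 180; python3 crop.py side13.png 80 320 200 500 cside13.png
```

```text
clock: 29.9
tcp_pos: [0.4901, -0.2093, 0.2434]
orientation: [0.0, 0.509, 0.861, -0.0]
wrist_force: [-0.1, 0.9, -0.5]
finger_gap: 0.0601
clock: 30.32
tcp_pos: [0.4898, -0.1457, 0.2433]
orientation: [0.0, 0.348, 0.938, -0.0]
wrist_force: [0.4, 0.7, 0.2]
finger_gap: 0.0601
clock: 30.73
tcp_pos: [0.4899, -0.0822, 0.2433]
orientation: [-0.0, 0.175, 0.985, -0.0]
wrist_force: [0.2, -1.0, -0.4]
finger_gap: 0.0603
clock: 31.15
tcp_pos: [0.4896, -0.0188, 0.2433]
orientation: [-0.0, -0.003, 1.0, -0.0]
wrist_force: [-0.7, 0.6, -0.7]
finger_gap: 0.0601
t 31.15 tcp [ 0.4896 -0.0188  0.2433] gap 0.0601 F [-0.7  0.6 -0.7] q [-0.2   0.15 -0.16  1.26 -0.   -0.21]
tool x [-1.    -0.005  0.   ] y [-0.005  1.    -0.   ] z [-0. -0. -1.]
green n 91 c [ 502.4 -359.8] long 56.2 short 41.3 longdir deg -80.4 z 79.8
green n 117 c [ 489.5 -271.5] long 66.2 short 41.3 longdir deg -81.5 z 80.1
bar n 297 c [490.5 -21.9] long 210.8 short 34.9 longdir deg 0.6 z 149.9
rim n 516 c [490.2 -21.4] long 211.4 short 85.6 longdir deg 0.6 z 81.1
green n 313 c [ 502.9 -361.2] long 58.1 short 41.2 longdir deg -80.4 z 77.3
green n 307 c [ 489.8 -268.6] long 56.0 short 40.9 longdir deg -81.5 z 77.3
rim n 76 c [559.  18.] long 82.0 short 24.3 longdir deg -16.7 z 82.6
rim n 58 c [447.4  17.9] long 85.9 short 3.0 longdir deg 0.5 z 84.6
psi -179.73 d [   0.5   -1.9 -110.4] dpsi -0.3 rows 5
[[-0.0001, -0.0005, 0.0276], [-0.0001, -0.0005, 0.0276], [-0.0001, -0.0005, 0.0276], [-0.0001, -0.0005, 0.0276], [-0.0001, -0.0005, 0.0276]] turn 0.0109
```

View pics/cside13.png

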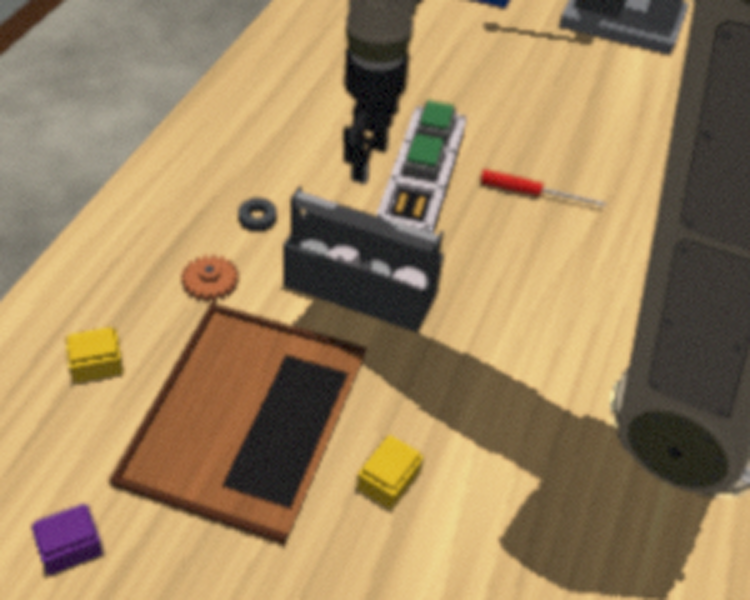

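View pics/top13.png

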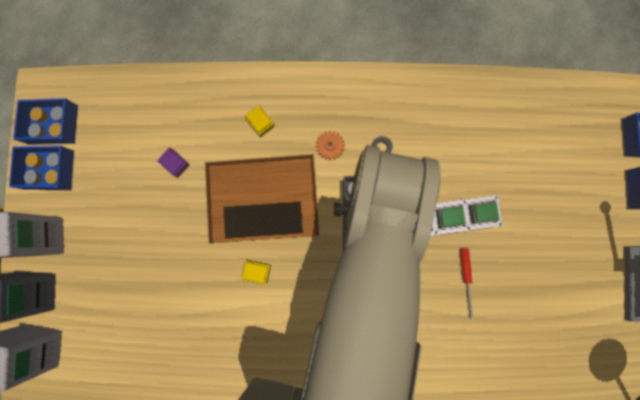

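Both modules sit in the middle and right-hand bays with their tops at 77-80 mm, and the stand is empty. I'll re-grasp the tote.

```bash
python3 -m creep '{"hand":[60,60,60,60,60],"delta_pos":[[0,-0.0015,0.035],[0,0,0.035],[0,0,0.035],[0,0,0.022],[0,0,0.01]],"turn":[0,0,0,0,0]}' 80
python3 -m creep '{"hand":[0,0,0,0,0],"delta_pos":[[0,0,0],[0,0,0],[0,0,0],[0,0,0],[0,0,0]],"turn":[0,0,0,0,0]}' 100
python3 -m creep '{"hand":[0,0,0,0,0],"delta_pos":[[0,0,-0.01],[0,0,-0.02],[0,0,-0.03],[0,0,-0.035],[0,0,-0.035]],"turn":[0,0,0,0,0]}' 110
python3 -c "
from h import *;st()"
python3 plan.py .4795 .242 .24 94.4 30
```

```text
clock: 31.67
tcp_pos: [0.4879, -0.0208, 0.1309]
orientation: [-0.002, 0.0, 1.0, 0.0]
wrist_force: [0.4, -0.0, -0.1]
finger_gap: 0.0601
clock: 32.08
tcp_pos: [0.4909, -0.0212, 0.1353]
orientation: [0.002, -0.001, 1.0, -0.001]
wrist_force: [-1.1, -1.1, 5.9]
finger_gap: 0.0126
clock: 32.5
tcp_pos: [0.4881, -0.0201, 0.2376]
orientation: [-0.002, -0.001, 1.0, 0.0]
wrist_force: [0.9, -0.9, -7.3]
finger_gap: 0.012
t 32.5 tcp [ 0.4881 -0.0201  0.2376] gap 0.012 F [ 0.9 -0.9 -7.3] q [-0.21  0.15 -0.18  1.25  0.   -0.21]
tool x [-1.    -0.002  0.004] y [-0.002  1.     0.001] z [-0.004  0.001 -1.   ]
psi -179.89 d [ -8.6 262.1   2.4] dpsi -85.7 rows 20
[[0.0005, 0.0164, -0.0001], [0.0017, 0.0163, -0.0001], [0.0029, 0.0161, -0.0001], [0.0041, 0.0159, -0.0001], [0.0053, 0.0155, -0.0001]] turn 0.8571
[[0.0065, 0.0151, -0.0001], [0.0076, 0.0145, -0.0001], [0.0086, 0.0139, -0.0001], [0.0096, 0.0133, -0.0001], [0.0106, 0.0125, -0.0001]] turn 0.8571
[[0.0115, 0.0117, -0.0001], [0.0124, 0.0108, -0.0001], [0.0131, 0.0098, -0.0001], [0.0138, 0.0088, -0.0001], [0.0144, 0.0078, -0.0001]] turn 0.8571
[[0.015, 0.0067, -0.0001], [0.0154, 0.0055, -0.0001], [0.0158, 0.0043, -0.0001], [0.0161, 0.0032, -0.0001], [0.0163, 0.0019, -0.0001]] turn 0.8571
```

```bash
python3 -m creep '{"hand":[0,0,0,0,0],"delta_pos":[[0.0005,0.0165,0],[0.0015,0.0165,0],[0.003,0.016,0],[0.004,0.016,0],[0.0055,0.0155,0]],"turn":[0.86,0.86,0.86,0.86,0.86]}' 110
python3 -m creep '{"hand":[0,0,0,0,0],"delta_pos":[[0.0065,0.015,0],[0.0075,0.0145,0],[0.0085,0.014,0],[0.0095,0.0135,0],[0.0105,0.0125,0]],"turn":[0.86,0.86,0.86,0.86,0.86]}'
python3 -m creep '{"hand":[0,0,0,0,0],"delta_pos":[[0.0115,0.0115,0],[0.0125,0.011,0],[0.013,0.01,0],[0.014,0.009,0],[0.0145,0.008,0]],"turn":[0.86,0.86,0.86,0.86,0.86]}'
python3 -m creep '{"hand":[0,0,0,0,0],"delta_pos":[[0.015,0.0065,0],[0.0155,0.0055,0],[0.016,0.0045,0],[0.016,0.003,0],[0.0165,0.002,0]],"turn":[0.86,0.86,0.86,0.86,0.86]}'
python3 - <<'E'
from fit import *
st()
for n in('side','top'):
    c=cam(n,n+'14.png'); P=cloud(c); x,y,z=P[...,0],P[...,1],P[...,2]
    comps((z>.17)&(z<.2)&(x>.38)&(x<.58)&(y>.1)&(y<.4),P,'rim')
E
python3 plan.py .4795 .242 .142 94.4
```

```text
clock: 32.92
tcp_pos: [0.4866, 0.046, 0.237]
orientation: [-0.001, 0.188, 0.982, -0.0]
wrist_force: [0.8, 0.1, -6.5]
finger_gap: 0.012
clock: 33.33
tcp_pos: [0.4849, 0.1114, 0.2368]
orientation: [-0.001, 0.367, 0.93, -0.0]
wrist_force: [0.4, 0.7, -6.8]
finger_gap: 0.0121
clock: 33.75
tcp_pos: [0.4833, 0.1773, 0.2368]
orientation: [-0.001, 0.534, 0.845, -0.001]
wrist_force: [-0.2, -0.1, -7.4]
finger_gap: 0.012
clock: 34.17
tcp_pos: [0.4812, 0.243, 0.2367]
orientation: [-0.001, 0.683, 0.731, -0.001]
wrist_force: [0.4, -0.3, -7.4]
finger_gap: 0.0119
t 34.17 tcp [0.4812 0.243  0.2367] gap 0.0119 F [ 0.4 -0.3 -7.4] q [ 0.32  0.25 -0.06  1.27  0.    1.82]
tool x [-0.068  0.998 -0.001] y [ 0.998  0.068 -0.003] z [-0.003 -0.001 -1.   ]
rim n 375 c [480.8 243.1] long 214.8 short 81.7 longdir deg -86.3 z 184.5
rim n 85 c [517.8 251.8] long 92.9 short 5.4 longdir deg -85.9 z 184.0
rim n 121 c [518.9 186.3] long 110.0 short 42.0 longdir deg 69.7 z 185.2
rim n 108 c [447.4 192.1] long 109.6 short 23.5 longdir deg -73.9 z 184.9
psi 94.16 d [ -1.8  -2.1 -94.7] dpsi 0.2 rows 5
[[-0.0005, -0.0004, 0.0237], [-0.0005, -0.0004, 0.0237], [-0.0005, -0.0004, 0.0237], [-0.0005, -0.0004, 0.0237], [-0.0005, -0.0004, 0.0237]] turn -0.0098
```

View pics/side14.png

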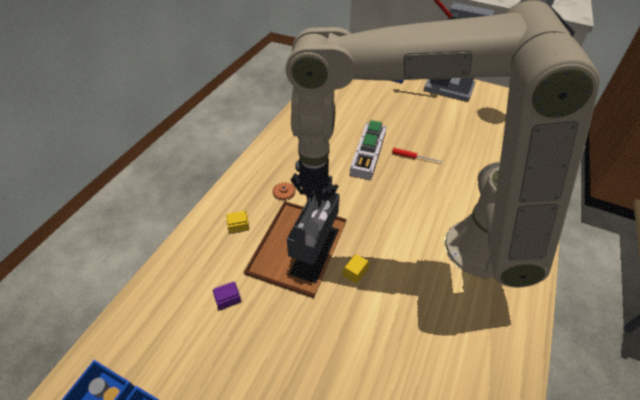

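The tote is level and square over the patch. Lowering it.

```bash
python3 -m creep '{"hand":[0,0,0,0,0],"delta_pos":[[-0.001,-0.001,0.025],[0,0,0.03],[0,0,0.025],[0,0,0.015],[0,0,0.01]],"turn":[0,0,0,0,0]}' 110
python3 -m creep '{"hand":[0,0,0,0,0],"delta_pos":[[0,0,0.005],[0,0,0.003],[0,0,0.002],[0,0,0.001],[0,0,0]],"turn":[0,0,0,0,0]}'
python3 -m creep '{"hand":[0,0,0,0,0],"delta_pos":[[0,0,0.002],[0,0,0.001],[0,0,0],[0,0,0],[0,0,0]],"turn":[0,0,0,0,0]}'
```

```text
clock: 34.68
tcp_pos: [0.4797, 0.2407, 0.151]
orientation: [-0.001, 0.681, 0.732, -0.002]
wrist_force: [0.7, -0.6, -6.7]
finger_gap: 0.0124
clock: 35.1
tcp_pos: [0.4821, 0.2418, 0.1453]
orientation: [0.0, 0.681, 0.732, 0.001]
wrist_force: [-0.5, -1.2, -6.4]
finger_gap: 0.0118
clock: 35.52
tcp_pos: [0.4824, 0.2421, 0.1433]
orientation: [0.0, 0.681, 0.732, 0.001]
wrist_force: [-0.0, 2.1, 1.4]
finger_gap: 0.0118
```

Contact. Before releasing I'll look at the placement.

```bash
python3 -m creep '{"hand":[0,0,0,0,0],"delta_pos":[[0,0,0.001],[0,0,0],[0,0,0],[0,0,0],[0,0,0]],"turn":[0,0,0,0,0]}'
python3 -m creep '{"hand":[30,60,60,60,60],"delta_pos":[[0,0,0],[0,0,0],[0,0,0],[0,0,-0.01],[0,0,-0.02]],"turn":[0,0,0,0,0]}' 40
python3 -m creep '{"hand":[60,60,60,60,60],"delta_pos":[[0,0,-0.045],[0,0,-0.05],[0,0,-0.04],[0,0,-0.01],[0,0,0]],"turn":[0,0,0,0,0]}'
python3 -m creep '{"hand":[60,60,60,60,60],"delta_pos":[[-0.045,0,0],[-0.045,0,0],[-0.045,0,0],[-0.045,0,0],[-0.045,0,0]],"turn":[0,0,0,0,0]}'
python3 - <<'E'
from fit import *
st()
for n in('side','top'):
    c=cam(n,n+'15.png'); P=cloud(c); x,y,z=P[...,0],P[...,1],P[...,2]
    comps((z>.08)&(z<.12)&(x>.38)&(x<.58)&(y>.1)&(y<.4),P,'rim')
    comps((z>.145)&(z<.17)&(x>.38)&(x<.58)&(y>.1)&(y<.4),P,'bar')
    comps(green(c)&(x>.35)&(x<.75)&(y>-.45)&(y<.45),P,'green')
    comps((x>.3)&(x<.75)&(y>.08)&(y<.45)&(z>.004),P,'stand',1000)
    comps((x>.65)&(x<.75)&(y>-.15)&(y<.1)&(z>.006),P,'bystanders')
E
```

```text
clock: 35.93
tcp_pos: [0.4825, 0.2421, 0.1433]
orientation: [0.001, 0.681, 0.732, 0.001]
wrist_force: [-2.5, 2.9, 7.0]
finger_gap: 0.0122
clock: 36.35
tcp_pos: [0.4803, 0.241, 0.1641]
orientation: [-0.001, 0.681, 0.732, -0.002]
wrist_force: [-0.5, -1.9, -0.7]
finger_gap: 0.0603
clock: 36.77
tcp_pos: [0.4833, 0.2421, 0.2852]
orientation: [0.002, 0.681, 0.732, 0.003]
wrist_force: [0.2, 0.5, -0.9]
finger_gap: 0.0599
clock: 37.18
tcp_pos: [0.4935, 0.0607, 0.2796]
orientation: [-0.001, 0.681, 0.732, -0.001]
wrist_force: [0.6, 0.0, 0.1]
finger_gap: 0.0598
t 37.18 tcp [0.4935 0.0607 0.2796] gap 0.0598 F [0.6 0.  0.1] q [-0.04  0.16 -0.07  1.35 -0.    1.46]
tool x [-0.072  0.997  0.   ] y [ 0.997  0.072 -0.003] z [-0.003 -0.    -1.   ]
rim n 491 c [482.4 241.7] long 214.9 short 81.5 longdir deg -86.1 z 92.4
bar n 391 c [482.4 241.8] long 212.8 short 30.1 longdir deg -86.3 z 157.9
green n 93 c [ 502.  -361.5] long 58.3 short 40.6 longdir deg -80.3 z 80.3
green n 116 c [ 489.1 -273.5] long 63.0 short 40.6 longdir deg -84.2 z 79.8
stand n 6241 c [420.1 101.6] long 243.3 short 38.4 longdir deg -4.4 z 692.6
stand n 6127 c [541.  242.2] long 327.9 short 240.8 longdir deg -86.5 z 12.6
bystanders n 165 c [690.4 -94.1] long 67.5 short 58.8 longdir deg -78.9 z 19.5
bystanders n 324 c [693.9  55.1] long 82.9 short 81.4 longdir deg 31.6 z 15.4
rim n 171 c [508.4 255.5] long 191.4 short 28.0 longdir deg -85.9 z 92.6
rim n 159 c [444.7 255.6] long 190.2 short 34.1 longdir deg 84.2 z 92.6
bar n 491 c [486.  253.3] long 196.9 short 29.7 longdir deg -83.5 z 157.6
green n 316 c [ 503.2 -361.1] long 58.1 short 40.8 longdir deg -80.5 z 77.3
green n 304 c [ 489.8 -267.6] long 56.2 short 40.5 longdir deg -81.5 z 77.5
stand n 13089 c [497.8 242. ] long 418.1 short 327.4 longdir deg 4.3 z 158.9
bystanders n 208 c [717.2  56.1] long 76.5 short 33.5 longdir deg -90.0 z 14.0
bystanders n 192 c [693.6 -93. ] long 56.7 short 44.4 longdir deg 26.7 z 19.1
```

View pics/top15.png

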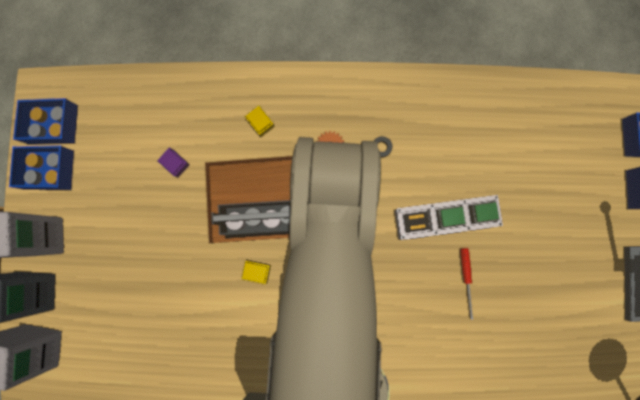

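View pics/side15.png

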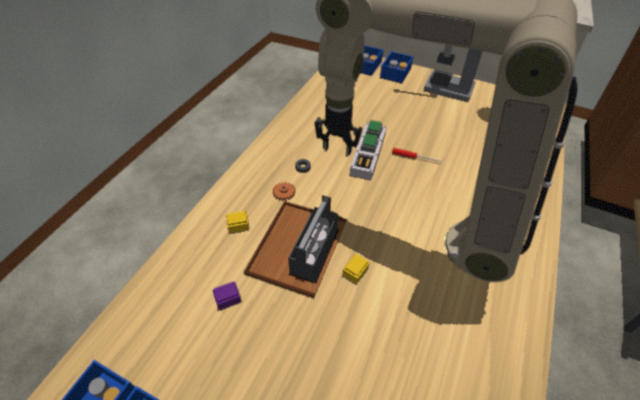

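The top view shows the tote back on its patch at (218,258) and both green modules in the chassis at (216,452) and (212,485). The gear, collar and screwdriver have not moved, and the gripper is clear of everything. Handing in.

```bash
python3 -c "
from workcell import env
print(env.hand_in())"
```

```text
the job is handed in; nothing more can be done
None
```

The job is done and handed in; the interface gives no verdict. I stood the tote on the bench between the stand and the chassis. Then I set both modules lens up, one in the right-hand bay and one in the middle bay. Only two modules were present; the third place on the stand was empty. Each went down about 8 mm to a firm stop at 23–31 N on the wrist, a bit above the 12–20 N you suggested. Finally I put the tote back on its patch.

**Last checks:**
- **Modules:** their tops read 77.3–77.5 mm in the top camera and about 80 mm in the side camera. Seated is 78 mm and the limit is 80.5 mm. Both are within about 6 mm of their bay axes.
- **Tote:** it stands upright about 3–5 mm from the patch centre and within 1° of square, by the side camera. The arm partly hid it from the top camera, so that reading is skewed (centre about 12 mm further along y) and I did not use it.
- **Bystanders:** the gear and shaft collar measured about where they started. The screwdriver I checked only by eye, and it looked unmoved.
- **Robot:** nothing was touching at hand-in, at about 37 s of the 210 s allowed.

I saw no knock or grip slip during the run.

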